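# Nip a notebook in a book press with its removable crank

## Task

Take the loose crank off its peg on the pegboard, fit it fully home on the square end of the book press's spindle, and wind the press down with it (clockwise, several full turns) without the crank slipping off the square, until the platen has bitten firmly on the notebook, but without crushing it. Then let go, leaving the crank seated on the spindle and everything else on the desk where it was.

Things in the scene. Friction and masses are not known exactly. Their poses are not given: they have to be found in the camera images.
- crank: Loose crank, 0.3 kg, upright over one peg, socket down; lifts straight off. Origin: centre of the socket's mouth on the hub's flat underside; z up. Steel hub 32 x 32 mm, 42 mm tall; socket 15.5 mm square, 26 mm deep; flats of both face its x and y. The arm (18 mm wide) leaves the hub along +x at 28 to 38 mm height.
- crank_grip (a point): Centre of the crank's upright grip: a wooden sleeve, 23 mm diameter, 62 mm tall (42 to 104 mm above the hub's underside), 70 mm from the hub axis along the crank's +x. The sleeve spins freely on its pin, so fingers can hold it through whole turns without turning themselves.
- spindle: Screw of the press. Origin: centre of its flat 30 mm round shoulder, on which the seated hub rests, 180 to 190 mm above the desk at the start, about 150 at the end; z up. Right-hand: clockwise from above drives spindle, platen and crank DOWN 10 mm per turn. It takes about 6 N at the crank's grip to turn it while the platen is clear of the book. It does not run back.
- square_top (a point): Top of the spindle's square end, 20 mm above the shoulder: 14 mm square, top 4 mm tapered, flats facing the spindle's x and y (they turn with it). The crank fits in four ways, with 1.5 mm play (about 6 degrees of turning play).
- platen: Pressing plate under the spindle, plywood, 125 x 150 x 16 mm, guided by the columns; origin: centre of its underside, z up. It starts 22 to 40 mm above the book. On the book the grip's load grows about 1 N per 27 degrees of turn. Firm: 160 N (100 to 230 N) on the book, about a quarter turn past first touch, 9 to 10 N at the grip; over about 11.5 N the book is crushed.
- book: Hand-bound notebook lying on the press's base under the platen, 105 x 148 mm, 24 to 33 mm thick (differs from start to start, not measured); springy, gives about 1 mm per 60 N. Origin: centre of its underside.
- press: Book press, standing fast. Plywood base 150 x 240 x 20 mm; two steel columns 200 mm apart along its y; flat yoke 45 x 230 mm at 105 to 127 mm height, column nuts to 141 mm, brass nut boss to 135 mm. Origin: centre of its underside; the spindle axis stands on it.
- pegboard: Wooden pegboard lying flat and fast, 210 x 90 x 18 mm, origin at the centre of its underside. Two upright steel pegs, 12 mm diameter, 22 mm tall, at 55 mm either side of its centre along its x; the crank is on one, a tape roll on the other.
- tape: Bystander: tape roll over the other peg, 80 mm diameter, 22 mm tall.
- tumbler: Bystander: glass tumbler, 72 mm diameter, 100 mm tall.
- plant_pot: Bystander: green ceramic plant pot, 110 mm diameter, with its plant about 180 mm tall.
- lunch_box: Bystander: yellow lunch box, 126 x 186 x 64 mm.
- pen: Bystander: silver pen lying in front of the press, 150 mm long, 9 mm thick.
- glue_jar: Bystander: white glue jar behind the press, 54 mm diameter, 65 mm tall.
- bone_folder: Bystander: flat bone folder, 150 x 20 x 4 mm.

How it is judged:
By the outcome, as a careful person would: the job done as asked, in the order asked, and still so for the second after the job is handed in, with the robot touching nothing.
It also fails if it takes over 72 s, if anything falls off the work surface, if the arm or the gripper's body presses on something with over 40 N, if the wrist force passes 120 N, or if a joint passes its speed limit or range.

## Robot

A 6-joint arm with a two-finger parallel gripper is mounted at the origin on the work surface. World frame = base frame: x ahead of the robot, y to its left, z up, the work surface at z = 0. Lengths are in m, angles in rad, forces in N, time in s.
With the tool pointing down it reaches from about 0.275 to 0.975 m from the base axis. Payload 8.4 kg.
Tool frame: the origin (TCP) lies between the finger pads; the fingertips stand 19 mm ahead of it and the grasp point (between the pads) is the TCP; x points along the fingers, z is the direction in which the jaws open and shut, and the axes are right-handed (so a half turn about x gives the same grasp; the last joint's range is limited). The gripper opens to 92 mm and grips with 3 to 60 N. Pads are 20 mm wide; open, the fingers measure 128 mm over their backs; the gripper's body (75 mm by 189 mm) begins 69 mm behind the grasp point.
Start: joints at [-1.29, 0.353, 1.633, -0, 1.155, -0.002], TCP at [0.174, -0.6, 0.234] pointing down, gripper open.
Joint ranges: [-2.63, 2.63], [-0.92, 2.1], [0.06, 2.66], [-1.3, 4.44], [0, 2.69], [-3.02, 3.02]. Speed limits (rad/s): [2.22, 2.22, 2.79, 3.14, 3.14, 3.14].

## Interface

Orientations are given as a rotation vector (axis times angle).
In Python, from bench import arm gives the robot as it stands.
- The arm moves only by the tool play_rows, never from a script. Its argument "series" is a list of rows, each a list of 5 numbers: the gripper's target within -1 to 1 (fully open at 1, half-way at 0, shut at -1), then the shift along the world's x, y, z in mm, then the turn about the world's z in rad. In form: [[fingers, x, y, z, roll], ...]. A call has 1 to 12 rows; each row is the pose to reach, as a shift and turn from the pose measured when the call began; what a row does not reach only later rows make up. A row lasts 1/10 s, in which the tool goes at most 50 mm and 8.59 degrees, less where a joint would pass 70% of its speed; a pose out of reach is approached as far as the arm can. A call with a gripper value outside its range is refused whole. The fingers move at their own pace and stop on an object; "squeeze" is the grip in N (left out, the last holds). Time passes only in rows, so rows that repeat a pose let the fingers close. It gives the time, the measured TCP pose, the force and the opening at its end, in the units of the state.
- arm.get_state(): the state, without advancing time (a new reading comes with each control period).
- arm.get_image(name): name is "scene" or "top"; returns the picture (400x640x3 uint8, red, green, blue); there is no depth.
- arm.camera_info(name): a dict with "camera_matrix" (3x3 intrinsics, pixels), "world_to_cam" (4x4, takes a point from world to camera coordinates). Camera axes: x right, y down, z forward; pixel columns grow to the right and rows downward; lengths in m; the calibration is good to about 2 mm. A picture is of the moment at which its call begins. camera_info takes no time and is no camera call.
- arm.job_done(): hands the job in, once; it reports no verdict.
The state is a dict: "t": time; "joint_positions": joint angles; "joint_vel": joint speeds; "tau": joint torques, N m; "eef_pos": TCP position; "eef_rot": TCP orientation; "force": force on the tool from outside, world axes, zero at the start; "wrist_torque": the same for the moment, N m; "finger_gap": finger opening in m.
Only numpy, scipy, OpenCV 4.12 (cv2) and the standard library are available. Lean on these libraries where they do the work, as an engineer would, in place of code of your own. Each camera call takes 0.05 s, during which the arm holds its last target.

## Working session

There is one attempt and no reset: what is moved stays moved. The work goes in short steps, Python scripts to look and compute and a tool call to move; the robot and the scene stay as the last step left them, time stands still between calls to the robot, and variables do not carry over. Pictures are saved under pics/ and viewed, and the job is handed in when it is done.

Besides the shell and the picture viewer there is one more tool, called after "Call:" by a JSON object that holds its "fn" and its "kwargs". play_rows: Moves the arm, as the interface text tells. Its arguments: {"type":"object","properties":{"series":{"type":"array","items":{"type":"array","items":{"type":"number"}}},"squeeze":{"type":"number"}},"required":["series"]}

```bash
mkdir -p pics; ls
python3 - <<'E'
from bench import arm
import cv2
s=arm.get_state()
for k,v in s.items(): print(k,v)
for n in("scene","top"):
    im=arm.get_image(n); cv2.imwrite(f"pics/{n}0.png",im[:,:,::-1])
    c=arm.camera_info(n); print(n,c["camera_matrix"],c["world_to_cam"])
E
```

```text
pics
t 0.0
joint_positions [-1.29043607e+00  3.53632540e-01  1.63417031e+00  3.54457853e-06
  1.15521710e+00 -2.40856355e-03]
joint_vel [-0.00059255  0.00086504 -0.00052909  0.00090966  0.00203702 -0.00161898]
tau [-4.98851914e-04 -5.93849659e+01 -3.34208357e+01  6.96462113e-02
  2.34169402e-02 -9.83822679e-05]
eef_pos [ 0.17424249 -0.59970044  0.23285796]
eef_rot [ 0.99929929  1.33096577 -0.99786514]
force [-0.31509709  0.54344953 -0.11998843]
wrist_torque [ 0.02690753 -0.02774374  0.00512694]
finger_gap 0.09180959800264768
scene [[396.23956315   0.         317.20699966]
 [  0.         396.23956315 197.95740465]
 [  0.           0.           1.        ]] [[-0.69404894  0.71950753  0.02459632  0.44509199]
 [ 0.38254846  0.39752438 -0.83404499 -0.10563299]
 [-0.60987929 -0.56945876 -0.55114787  1.71265076]
 [ 0.          0.          0.          1.        ]]
top [[407.16479242   0.         317.58662875]
 [  0.         407.16479242 196.52558435]
 [  0.           0.           1.        ]] [[ 0.02469169 -0.99950016  0.01974195 -0.04415177]
 [-0.99119796 -0.02704634 -0.12959587  0.61035309]
 [ 0.13006505 -0.01636824 -0.99137035  1.34197237]
 [ 0.          0.          0.          1.        ]]
```

View pics/scene0.png

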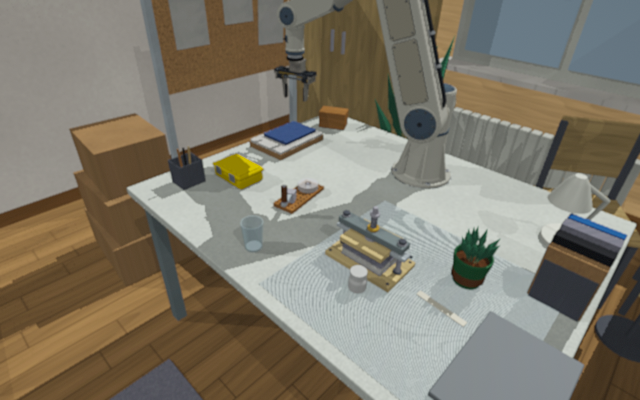

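View pics/top0.png

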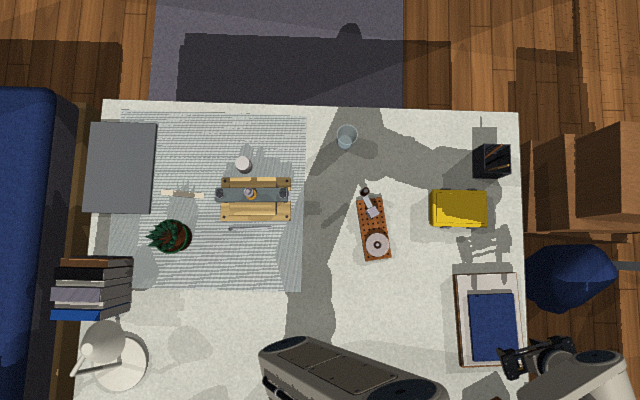

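Run:
```python
import cv2
t=cv2.imread("pics/top0.png"); s=cv2.imread("pics/scene0.png")
def crop(im,x0,y0,x1,y1,k,n): cv2.imwrite(f"pics/{n}.png",cv2.resize(im[y0:y1,x0:x1],None,fx=k,fy=k,interpolation=cv2.INTER_CUBIC))
crop(t,340,170,410,270,6,"c_peg_t"); crop(t,205,160,305,240,8,"c_press_t")
crop(s,265,165,335,225,10,"c_peg_s"); crop(s,320,190,420,290,6,"c_press_s")
```

```text
(no output)
```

View pics/c_peg_t.png

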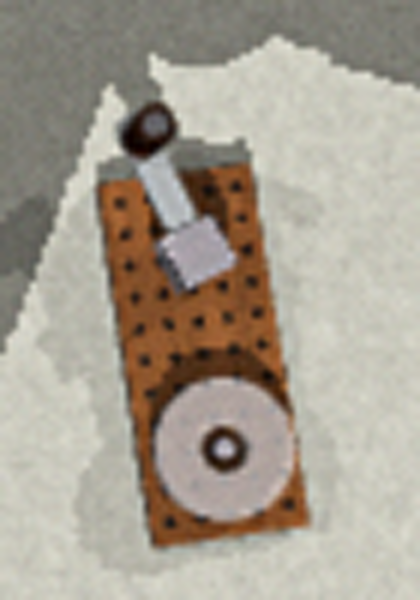

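View pics/c_press_t.png

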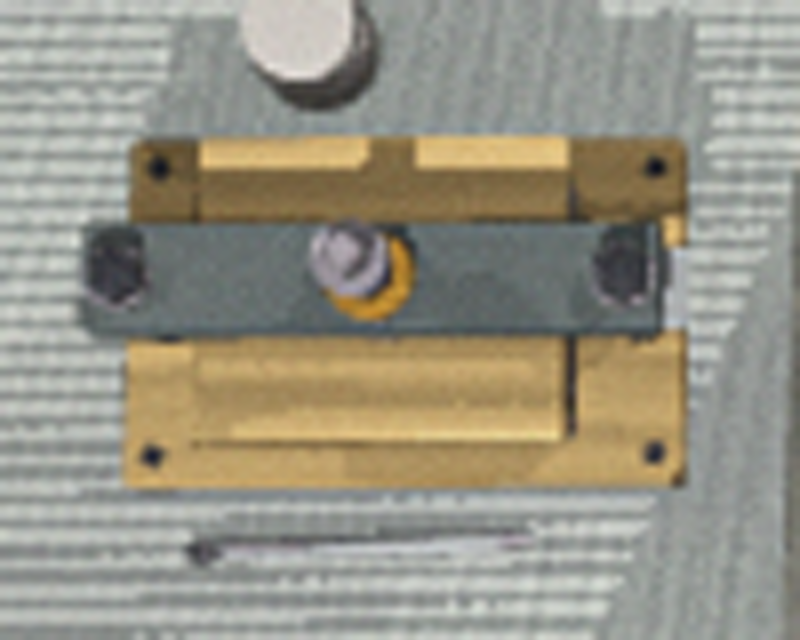

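View pics/c_peg_s.png

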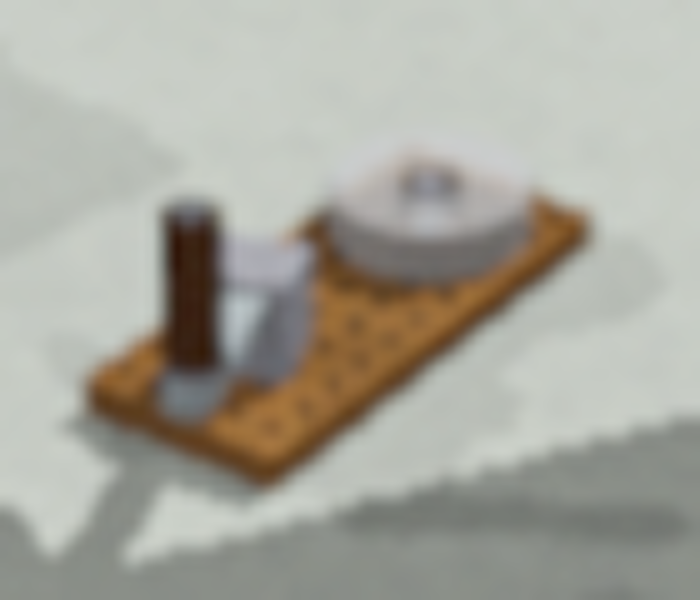

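View pics/c_press_s.png

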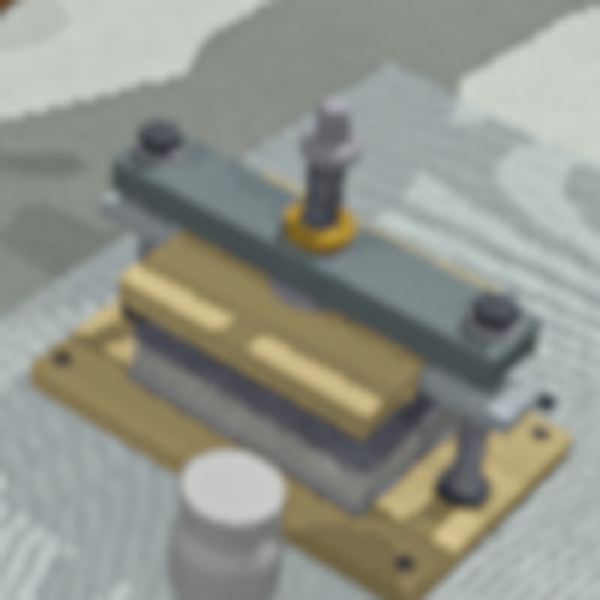

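```bash
cat > h.py <<'E'
import numpy as np,cv2
from bench import arm
C={n:arm.camera_info(n) for n in("scene","top")}
def proj(n,P):
    P=np.atleast_2d(np.asarray(P,float)); M=np.array(C[n]["world_to_cam"]);K=np.array(C[n]["camera_matrix"])
    q=(M[:3,:3]@P.T).T+M[:3,3]; q=(K@q.T).T; return q[:,:2]/q[:,2:]
def onz(n,uv,z):
    M=np.array(C[n]["world_to_cam"]);K=np.array(C[n]["camera_matrix"]);R=M[:3,:3];c=-R.T@M[:3,3]
    d=R.T@np.linalg.inv(K)@np.array([uv[0],uv[1],1.]); return c+d*(z-c[2])/d[2]
def crop(im,x0,y0,x1,y1,k,n): cv2.imwrite(f"pics/{n}.png",cv2.resize(im[y0:y1,x0:x1],None,fx=k,fy=k,interpolation=cv2.INTER_CUBIC))
def un(x,y,x0,y0,k): return ((x+.5)/k-.5+x0,(y+.5)/k-.5+y0)
def box(cx,cy,yaw,x0,x1,y0,y1,z0,z1):
    c,s=np.cos(yaw),np.sin(yaw)
    return np.array([[cx+c*a-s*b,cy+s*a+c*b,z] for z in(z0,z1) for a,b in((x0,y0),(x1,y0),(x1,y1),(x0,y1))])
E
python3 - <<'E'
from h import *
for n in C:
    M=np.array(C[n]["world_to_cam"]);print(n,-M[:3,:3].T@M[:3,3])
t=lambda x,y,z:onz("top",un(x,y,340,170,6),z)
s=lambda x,y,z:onz("scene",un(x,y,265,165,10),z)
print("grip top",t(153,122,.122),s(190,207,.122))
print("hub top c",t(198,249,.060),s(266,252,.060))
print("board corners t",[t(*p,.018).round(3) for p in((98,182),(246,165),(308,522),(154,547))])
print("board corners s",[s(*p,.018).round(3) for p in((92,382),(264,467),(590,220))])
T=lambda x,y,z:onz("top",un(x,y,205,160,8),z)
S=lambda x,y,z:onz("scene",un(x,y,320,190,6),z)
print("base t",[T(*p,.020).round(3) for p in((130,138),(686,138),(684,488),(124,488))])
print("base s",[S(*p,.020).round(3) for p in((32,368),(570,440),(415,590))])
print("sq top",T(347,248,.205),S(334,105,.205))
print("shoulder",T(350,258,.185),S(330,148,.185))
E
python3 - <<'E'
import sys;sys.path.insert(0,'.')
from h import *
t=cv2.imread("pics/top0.png"); s=cv2.imread("pics/scene0.png")
import os;os.chdir('.')
crop(t,356,180,384,222,14,"d_peg_t"); crop(t,238,180,266,206,22,"d_sp_t"); crop(s,364,200,388,236,16,"d_sp_s"); crop(s,278,182,300,210,20,"d_peg_s")
E
```

```text
scene [1.39383559 0.69702862 0.84487354]
top [ 0.43152723 -0.00565616  1.4103625 ]
grip top [ 0.62607326 -0.17864927  0.122     ] [ 0.62056569 -0.18625855  0.122     ]
hub top c [ 0.56469732 -0.2127503   0.06      ] [ 0.55521091 -0.21905332  0.06      ]
board corners t [array([ 0.606, -0.161,  0.018]), array([ 0.618, -0.247,  0.018]), array([ 0.415, -0.283,  0.018]), array([ 0.399, -0.195,  0.018])]
board corners s [array([ 0.618, -0.247,  0.018]), array([ 0.609, -0.163,  0.018]), array([ 0.402, -0.197,  0.018])]
base t [array([0.673, 0.307, 0.02 ]), array([0.68 , 0.067, 0.02 ]), array([0.529, 0.063, 0.02 ]), array([0.522, 0.301, 0.02 ])]
base s [array([0.681, 0.071, 0.02 ]), array([0.526, 0.301, 0.02 ]), array([0.667, 0.306, 0.02 ])]
sq top [0.60192771 0.18252204 0.205     ] [0.60043628 0.18343266 0.205     ]
shoulder [0.60096274 0.18433313 0.185     ] [0.60607812 0.1879291  0.185     ]
```

View pics/d_peg_t.png

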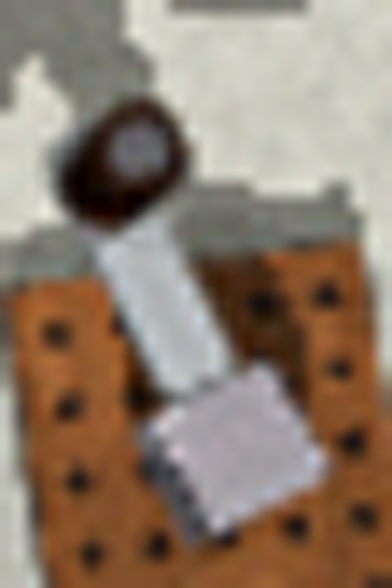

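View pics/d_sp_t.png

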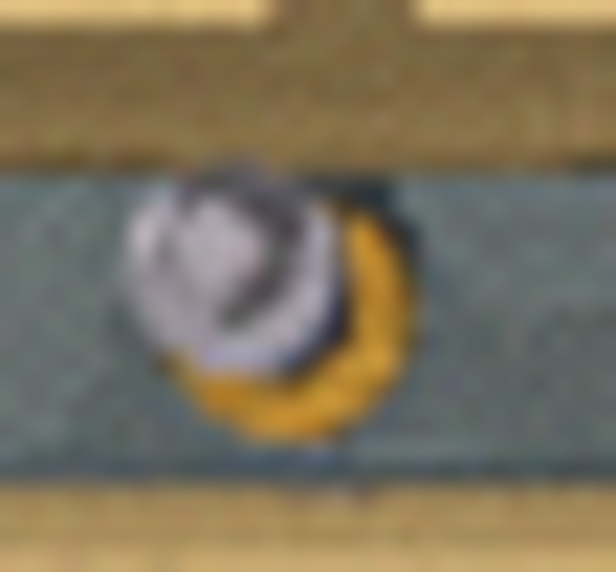

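View pics/d_sp_s.png

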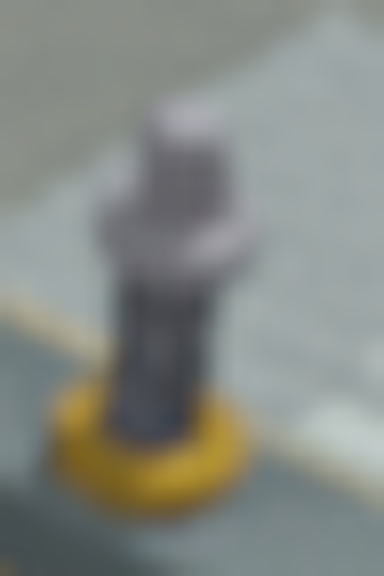

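View pics/d_peg_s.png

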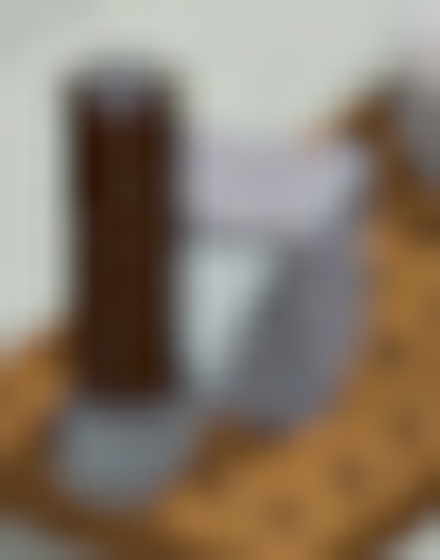

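```bash
cat > ov.py <<'E'
from h import *
def circ(cx,cy,z,r): a=np.linspace(0,2*np.pi,49); return np.c_[cx+r*np.cos(a),cy+r*np.sin(a),0*a+z]
def draw(n,im,polys,x0,y0,x1,y1,k,out):
    b=cv2.resize(im[y0:y1,x0:x1],None,fx=k,fy=k,interpolation=cv2.INTER_CUBIC)
    for P,col in polys:
        q=proj(n,P); q=(q-[x0,y0]+.5)*k-.5
        cv2.polylines(b,[np.round(q*16).astype(np.int32)],False,col,1,cv2.LINE_AA,4)
    cv2.imwrite(f"pics/{out}.png",b)
def boxp(B,col): 
    lo,hi=B[:4],B[4:]; return [(np.r_[lo,lo[:1]],col),(np.r_[hi,hi[:1]],col)]+[(np.array([lo[i],hi[i]]),col) for i in range(4)]
def crank(x,y,z,yaw,col=(0,255,0)):
    g=np.array([x+.07*np.cos(yaw),y+.07*np.sin(yaw)])
    return boxp(box(x,y,yaw,-.016,.016,-.016,.016,z,z+.042),col)+[(circ(*g,z+.104,.0115),col),(circ(*g,z+.042,.0115),col)]+boxp(box(x,y,yaw,.016,.07,-.009,.009,z+.028,z+.038),(255,255,0))
def spin(x,y,z,yaw):
    return [(circ(x,y,z,.015),(0,0,255))]+boxp(box(x,y,yaw,-.007,.007,-.007,.007,z,z+.016),(0,255,0))+[(box(x,y,yaw,-.005,.005,-.005,.005,z+.02,z+.02)[:5],(255,0,255))]
E
cat > o1.py <<'E'
from ov import *
import sys
t=cv2.imread("pics/top0.png"); s=cv2.imread("pics/scene0.png")
a=[float(v) for v in sys.argv[1:]]
c=crank(*a[:4]);p=spin(*a[4:8])
draw("top",t,c,356,180,384,222,14,"o1"); draw("scene",s,c,278,182,300,210,20,"o2")
draw("top",t,p,238,180,266,206,22,"o3"); draw("scene",s,p,364,200,388,236,16,"o4")
I=[cv2.imread(f"pics/o{i}.png") for i in(1,2,3,4)]
def fit(i,h=580,w=398):
    f=min(h/i.shape[0],w/i.shape[1]);i=cv2.resize(i,None,fx=f,fy=f);o=np.zeros((h,w,3),np.uint8);o[:i.shape[0],:i.shape[1]]=i;return o
cv2.imwrite("pics/oA.png",np.hstack([fit(I[0]),fit(I[1])]));cv2.imwrite("pics/oB.png",np.hstack([fit(I[2]),fit(I[3])]))
E
python3 o1.py 0.5645 -0.2125 0.018 0.507 0.6015 0.1845 0.185 0.5
```

```text
(no output)
```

View pics/oA.png

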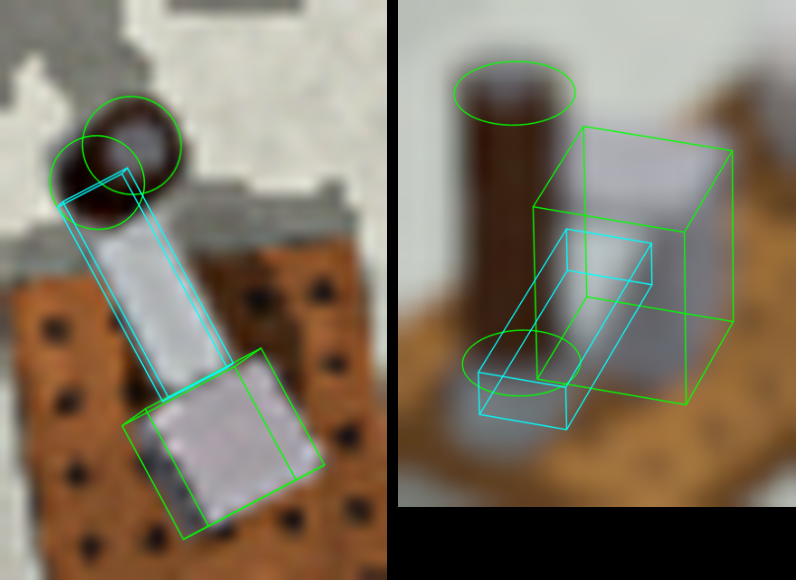

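View pics/oB.png

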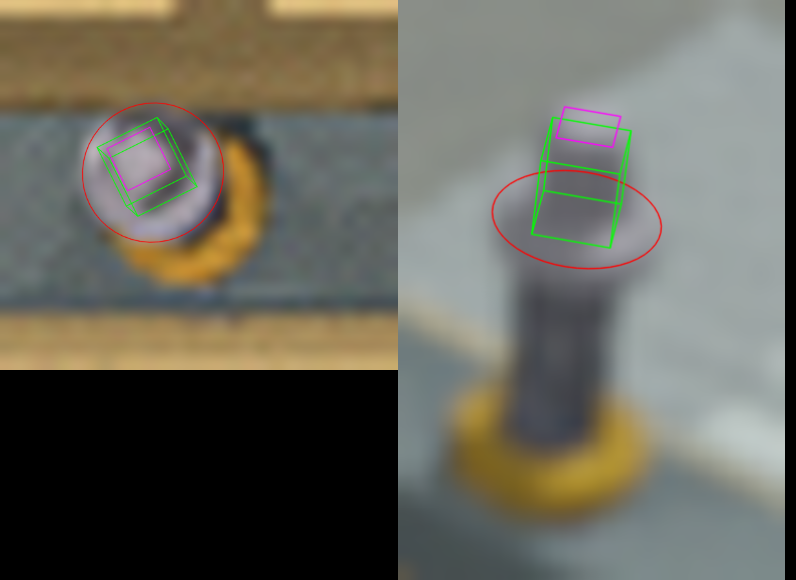

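Run:
```python
from h import *
t=cv2.imread("pics/top0.png"); s=cv2.imread("pics/scene0.png")
def e(im,x0,y0,x1,y1,k):
    c=im[y0:y1,x0:x1].astype(float).mean(2); c=(c-c.min())/(c.max()-c.min())*255
    return cv2.resize(c.astype(np.uint8),None,fx=k,fy=k,interpolation=cv2.INTER_NEAREST)
a=e(t,241,185,257,201,24);b=e(s,367,203,383,219,24)
cv2.imwrite("pics/e.png",np.hstack([a,b]))
print(t[186:200,242:256].mean(2).astype(int))
print(s[204:220,368:384].mean(2).astype(int))
```

```text
[[105 103 102 105 109 107 103 105 104 107 105  99 105 100]
 [ 88  80  78  88  97  96  93  99 104  94  91  91  92  92]
 [ 99 101 110 126  96  85  87  92  95  86  71  64  57  63]
 [108 104 141 159 117 155 127  85  78  94 118  67  62  59]
 [105 112 180 150 161 170 167 134  84  86 156 105 115  63]
 [102 118 163 127 159 168 170 152  95 113 153 104 128 100]
 [104 122 142 137 147 166 150 113  83 126 151  97 116 116]
 [110 109 139 150 141 146 121  83  99 152 159  73 104 115]
 [104  89 123 150 151 142  96 116 153 160 127  54 112 112]
 [103  92  99 131 148 150 154 160 158 141  80  61 113 119]
 [109  96  92  85 121 153 158 153 125  78  73 115 130 131]
 [ 96  94  95  94 104 117 119 111  97  81 113 122 114  97]
 [ 96  99  94  96 101 109 109 116 121 124 131 128 106  95]
 [ 98  91  99  95  97  99 103 117 125 119 105  89  95  95]]
[[136 136 137 136 136 136 136 134 136 140 146 153 159 163 165 165]
 [136 136 137 138 136 137 138 143 148 154 159 162 164 164 166 167]
 [137 137 138 138 136 139 152 162 166 168 164 164 164 163 163 163]
 [138 138 137 136 133 136 156 169 172 168 163 162 163 164 163 163]
 [136 136 137 139 132 123 138 150 151 152 155 160 161 163 164 164]
 [136 139 146 150 137 114 114 118 118 127 147 161 163 164 165 164]
 [142 146 156 158 140 111 103 104 102 113 140 160 163 164 164 165]
 [156 157 157 155 134 107 100 102 101 110 137 159 161 161 161 164]
 [164 158 146 137 120 103 100  99 100 111 137 160 164 163 163 164]
 [163 153 130 118 110 103 102 103 107 122 144 160 162 163 163 164]
 [162 151 123 113 112 110 110 115 132 150 158 157 156 160 161 163]
 [164 155 129 113 112 114 117 128 146 156 153 146 153 161 162 161]
 [164 159 142 115 106 110 113 123 131 133 131 139 155 164 165 162]
 [167 162 147 109  91  96  99 103 104 112 131 148 159 163 163 162]
 [166 163 145 100  75  79  83  85  86 112 148 163 165 163 163 163]
 [166 164 145  98  73  74  74  73  79 118 156 167 167 165 165 163]]
```

View pics/e.png

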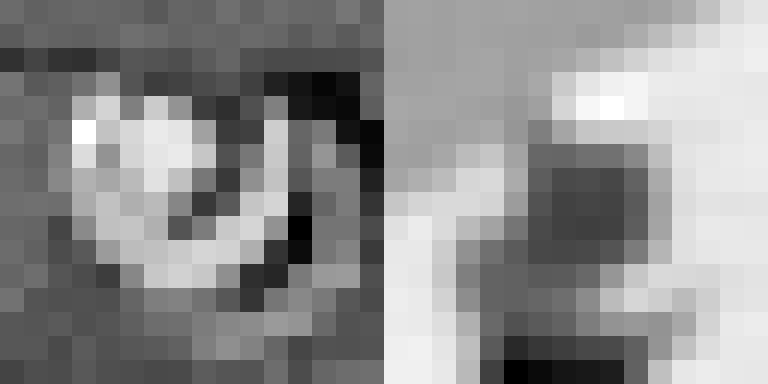

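```bash
cat > fit.py <<'E'
from h import *
import itertools
SS=5
def labels(n,x0,y0,x1,y1,cx,cy,zs,yaw,ins,L,Rm=.015):
    M=np.array(C[n]["world_to_cam"]);K=np.array(C[n]["camera_matrix"]);R=M[:3,:3];c=-R.T@M[:3,3]
    us=np.arange(x0,x1,1/SS)+.5/SS-.5;vs=np.arange(y0,y1,1/SS)+.5/SS-.5
    U,V=np.meshgrid(us,vs);d=np.stack([U,V,0*U+1],-1)@np.linalg.inv(K).T@R
    cs,sn=np.cos(yaw),np.sin(yaw);A=np.array([[cs,sn,0],[-sn,cs,0],[0,0,1]])
    o=A@(c-[cx,cy,zs]);D=d@A.T
    # half spaces n.p<=b
    N=[(0,0,1,.02),(0,0,-1,0)]
    for i in range(4):
        a=i*np.pi/2;N.append((np.cos(a),np.sin(a),0,.007))
    k=ins/.004
    for i in range(4):
        a=i*np.pi/2;N.append((np.cos(a),np.sin(a),k,.007+.016*k))
    N=np.array(N)
    def hit(o,D):
        den=D@N[:,:3].T; num=N[:,3]-(o@N[:,:3].T)
        t=num/np.where(abs(den)<1e-12,1e-12,den)
        tin=np.where(den<0,t,-1e9);tout=np.where(den>0,t,1e9)
        return tin.max(-1),tout.min(-1),tin.argmax(-1)
    ti,to,f=hit(o,D); h=ti<to
    lab=np.full(U.shape,-1); 
    ts=-o[2]/D[...,2]; P=o+ts[...,None]*D; r=np.hypot(P[...,0],P[...,1])
    lab[r<Rm]=20
    if L is not None:
        l=A@np.array([np.cos(L[0])*np.cos(L[1]),np.sin(L[0])*np.cos(L[1]),np.sin(L[1])])
        P[...,2]=1e-5
        a,b,_=hit(P,np.broadcast_to(l,P.shape)); lab[(r<Rm)&(a<b)&(b>0)]=21
    lab[h]=f[h]
    return lab
def cost(n,im,box,lab,full):
    x0,y0,x1,y1=box;H,W=y1-y0,x1-x0
    ids=[i for i in np.unique(lab) if i>=0]
    F=np.stack([(lab==i).reshape(H,SS,W,SS).mean((1,3)) for i in ids],-1).reshape(-1,len(ids))
    y=im[y0:y1,x0:x1].astype(float).mean(2).ravel()
    w=F.sum(1)>full
    g,_,_,_=np.linalg.lstsq(F[w],y[w],rcond=None)
    return np.sqrt(np.mean((F[w]@g-y[w])**2)),dict(zip(ids,g.round().astype(int))),w.sum()
if __name__=="__main__":
    t=cv2.imread("pics/top0.png")
    bx=(240,183,258,202);res=[]
    for yaw in np.deg2rad(np.arange(0,90,6)):
      for az in np.deg2rad(np.arange(0,360,20)):
        for el in np.deg2rad([35,50,65]):
          for dx,dy in itertools.product((-.0015,0,.0015),repeat=2):
            lab=labels("top",*bx,.6015+dx,.1845+dy,.185,yaw,.002,(az,el),.0145)
            c,g,w=cost("top",t,bx,lab,.98);res.append((c,np.rad2deg(yaw),np.rad2deg(az),np.rad2deg(el),dx,dy,w,g))
    res.sort(key=lambda r:r[0])
    for r in res[:15]:print(r)
    for y in sorted({r[1] for r in res}): print(y,min(r[0] for r in res if r[1]==y))
E
time python3 fit.py
```

```text
(np.float64(7.48241148583471), np.float64(54.0), np.float64(180.0), np.float64(65.0), 0, 0, np.int64(55), {np.int64(0): np.int64(168), np.int64(3): np.int64(46), np.int64(4): np.int64(87), np.int64(6): np.int64(107), np.int64(7): np.int64(141), np.int64(8): np.int64(107), np.int64(9): np.int64(85), np.int64(20): np.int64(154), np.int64(21): np.int64(88)})
(np.float64(7.6309422922402055), np.float64(54.0), np.float64(180.0), np.float64(35.0), 0, 0, np.int64(55), {np.int64(0): np.int64(168), np.int64(3): np.int64(51), np.int64(4): np.int64(87), np.int64(6): np.int64(117), np.int64(7): np.int64(140), np.int64(8): np.int64(107), np.int64(9): np.int64(83), np.int64(20): np.int64(154), np.int64(21): np.int64(90)})
(np.float64(7.6309422922402055), np.float64(54.0), np.float64(180.0), np.float64(50.0), 0, 0, np.int64(55), {np.int64(0): np.int64(168), np.int64(3): np.int64(51), np.int64(4): np.int64(87), np.int64(6): np.int64(117), np.int64(7): np.int64(140), np.int64(8): np.int64(107), np.int64(9): np.int64(83), np.int64(20): np.int64(154), np.int64(21): np.int64(90)})
(np.float64(7.98309948
[... 4080 characters left out ...]
, np.int64(3): np.int64(58), np.int64(4): np.int64(90), np.int64(6): np.int64(82), np.int64(7): np.int64(147), np.int64(8): np.int64(102), np.int64(9): np.int64(79), np.int64(20): np.int64(154), np.int64(21): np.int64(91)})
0.0 14.184709726532105
6.000000000000001 14.345567720523466
12.000000000000002 13.045704691946286
18.0 12.673806912636604
24.000000000000004 12.362547431984684
29.999999999999996 11.069925874697516
36.0 9.945942397424092
42.0 8.309554061173815
48.00000000000001 7.983099489653482
54.0 7.48241148583471
59.99999999999999 8.428854336613753
66.0 9.837538905626067
72.0 10.660270481104577
78.0 12.193014264569229
84.0 12.702286269225054
real	2m18.916s
user	1m23.864s
sys	0m39.176s
```

```bash
cat > fit2.py <<'E'
from fit import *
t=cv2.imread("pics/top0.png");s=cv2.imread("pics/scene0.png")
bx=(240,183,258,202);res=[]
rng=np.random.default_rng(0)
for i in range(6000):
    p=(.6015+rng.uniform(-.0015,.0015),.1845+rng.uniform(-.0015,.0015),.185,np.deg2rad(rng.uniform(30,70)),rng.uniform(.001,.003),(np.deg2rad(rng.uniform(165,195)),np.deg2rad(60)))
    c,g,w=cost("top",t,bx,labels("top",*bx,*p,.0145),.98);res.append((c,np.rad2deg(p[3]),p[0],p[1],p[4],np.rad2deg(p[5][0])))
res.sort()
for r in res[:25]:print(np.round(r,4))
# scene: silhouette rows 209..211 only body
b=(369,208,381,212)
y=s[b[1]:b[3],b[0]:b[2]].astype(float).mean(2);out=[]
for yaw in range(0,90,3):
  best=(9e9,)
  for dx in np.arange(-.004,.0041,.001):
    lab=labels("scene",*b,.6015-.69*dx,.1845+.72*dx,.185,np.deg2rad(yaw),.002,None,.0001)
    H,W=4,12
    bgm=(lab<0).reshape(H,SS,W,SS).mean((1,3))
    # background: bilinear left/right const per row
    cols=np.arange(W)
    F=[(bgm*(cols<6)).ravel(),(bgm*(cols>=6)).ravel(),]
    ids=[k for k in np.unique(lab) if k>=0 and k!=20]
    F+=[(lab==k).reshape(H,SS,W,SS).mean((1,3)).ravel() for k in ids]
    F=np.stack([cv2.GaussianBlur(f.reshape(H,W),(5,1),.6).ravel() for f in F],-1)
    g=np.linalg.lstsq(F,y.ravel(),rcond=None)[0];c=np.sqrt(np.mean((F@g-y.ravel())**2))
    if c<best[0]:best=(c,dx,dict(zip(['L','R']+ids,g.round())))
  print(yaw,best)
E
python3 fit2.py
```

```text
[7.21650e+00 4.90901e+01 6.01200e-01 1.84400e-01 1.60000e-03 1.77647e+02]
[7.633000e+00 3.936370e+01 6.016000e-01 1.843000e-01 1.600000e-03
 1.826596e+02]
[7.66900e+00 5.55350e+01 6.01000e-01 1.84300e-01 1.00000e-03 1.76513e+02]
[7.680300e+00 5.813050e+01 6.013000e-01 1.848000e-01 1.500000e-03
 1.733079e+02]
[7.715700e+00 4.147080e+01 6.016000e-01 1.844000e-01 1.500000e-03
 1.858591e+02]
[7.729400e+00 5.753740e+01 6.012000e-01 1.844000e-01 1.100000e-03
 1.756028e+02]
[7.746700e+00 4.563230e+01 6.009000e-01 1.841000e-01 1.000000e-03
 1.813924e+02]
[7.757700e+00 4.758350e+01 6.015000e-01 1.844000e-01 1.700000e-03
 1.856009e+02]
[7.782300e+00 5.634170e+01 6.017000e-01 1.843000e-01 2.100000e-03
 1.775035e+02]
[7.78720e+00 5.57325e+01 6.01300e-01 1.84500e-01 1.40000e-03 1.77735e+02]
[7.872500e+00 4.805490e+01 6.014000e-01 1.846000e-01 1.700000e-03
 1.831363e+02]
[7.872800e+00 5.082580e+01 6.015000e-01 1.847000e-01 1.700000e-03
 1.703569e+02]
[7.879600e+00 5.318960e+01 6.009000e-01 1.843000e-01 1.200000e-03
 1.791518e+02]
[7.89430e+00 3.90988e+01 6.01400e-01 1.84000e-01 1.80000e-03 1.88885
[... 8462 characters left out ...]
oat64(163.0), np.int64(0): np.float64(156.0), np.int64(2): np.float64(98.0), np.int64(5): np.float64(130.0), np.int64(6): np.float64(122.0), np.int64(9): np.float64(112.0)})
84 (np.float64(8.926031294385437), np.float64(0.002), {'L': np.float64(149.0), 'R': np.float64(177.0), np.int64(0): np.float64(161.0), np.int64(2): np.float64(128.0), np.int64(5): np.float64(102.0), np.int64(6): np.float64(133.0), np.int64(9): np.float64(115.0)})
87 (np.float64(8.570348725193478), np.float64(0.004), {'L': np.float64(145.0), 'R': np.float64(183.0), np.int64(0): np.float64(161.0), np.int64(2): np.float64(146.0), np.int64(5): np.float64(95.0), np.int64(6): np.float64(145.0), np.int64(9): np.float64(120.0)})
```

Run:
```python
from h import *
from scipy.spatial.transform import Rotation as R
s=arm.get_state(); M=R.from_rotvec(s["eef_rot"]).as_matrix();print(M.round(3)); print(np.rad2deg(np.arctan2(M[1,2],M[0,2])),s["t"])
```

```text
[[-0.     0.96   0.279]
 [ 0.001  0.279 -0.96 ]
 [-1.    -0.    -0.001]]
-73.7948450453638 0.1
```

Call:
{"fn": "play_rows", "kwargs": {"series": [[1, 33, 32, 0, 0.05], [1, 66, 65, 0, 0.1], [1, 99, 98, 0, 0.15], [1, 132, 131, 0, 0.2], [1, 165, 164, 0, 0.223], [1, 198, 196, 0, 0.223], [1, 231, 229, 0, 0.223], [1, 264, 262, 0, 0.223], [1, 297, 295, 0, 0.223], [1, 330, 327, 0, 0.223], [1, 363, 360, 0, 0.223], [1, 390, 387, -30, 0.223]], "squeeze": 40}}

```text
t: 1.3
eef_pos: [0.5682, -0.2117, 0.206]
eef_rot: [0.83, 1.401, -0.826]
force: [0.7, -0.8, 0.3]
finger_gap: 0.0917
```

Call:
{"fn": "play_rows", "kwargs": {"series": [[1, 0, 0, 0, 0], [1, 0, 0, 0, 0]]}}

```text
t: 1.5
eef_pos: [0.5682, -0.2109, 0.2053]
eef_rot: [0.828, 1.403, -0.825]
force: [-0.2, 0.0, -0.2]
finger_gap: 0.0915
```

```bash
cat > st.py <<'E'
from h import *
from scipy.spatial.transform import Rotation as R
s=arm.get_state(); M=R.from_rotvec(s["eef_rot"]).as_matrix()
print("t",round(s["t"],2),"p",(s["eef_pos"]*1000).round(1),"jaw",np.rad2deg(np.arctan2(M[1,2],M[0,2])).round(2),"tilt",M[:2,0].round(4),"F",s["force"].round(2),"T",s["wrist_torque"].round(3),"gap",round(s["finger_gap"]*1000,2),"q",np.round(s["joint_positions"],2))
E
python3 st.py
```

```text
t 1.5 p [ 568.2 -210.9  205.3] jaw -60.86 tilt [ 0.0045 -0.0009] F [-0.15  0.01 -0.25] T [-0.039  0.025  0.027] gap 91.5 q [-0.36  0.35  1.71  0.    1.08  0.7 ]
```

Call:
{"fn": "play_rows", "kwargs": {"series": [[1, -3, -1, -30, 0], [1, -3.7, -1.6, -60, 0], [1, -3.7, -1.6, -90, 0], [1, -3.7, -1.6, -115, 0], [1, -3.7, -1.6, -135, 0], [1, -3.7, -1.6, -148, 0], [1, -3.7, -1.6, -157, 0], [1, -3.7, -1.6, -157, 0], [1, -3.7, -1.6, -157, 0]]}}

```text
t: 2.4
eef_pos: [0.5649, -0.213, 0.0492]
eef_rot: [0.828, 1.402, -0.825]
force: [0.7, 0.6, 0.7]
finger_gap: 0.092
```

```bash
python3 st.py
cat > snap.py <<'E'
from h import *
import sys
n,x0,y0,x1,y1,k,o=sys.argv[1],*map(int,sys.argv[2:7]),sys.argv[7]
im=arm.get_image(n)[:,:,::-1]; cv2.imwrite(f"pics/{o}_full.png",im); crop(im,x0,y0,x1,y1,k,o)
E
python3 snap.py scene 255 155 345 225 8 g1
```

```text
t 2.4 p [ 564.9 -213.    49.2] jaw -60.88 tilt [ 0.0055 -0.0013] F [0.7  0.62 0.71] T [-0.03   0.021 -0.051] gap 92.02 q [-0.36  0.54  1.81  0.    0.78  0.7 ]
```

View pics/g1.png

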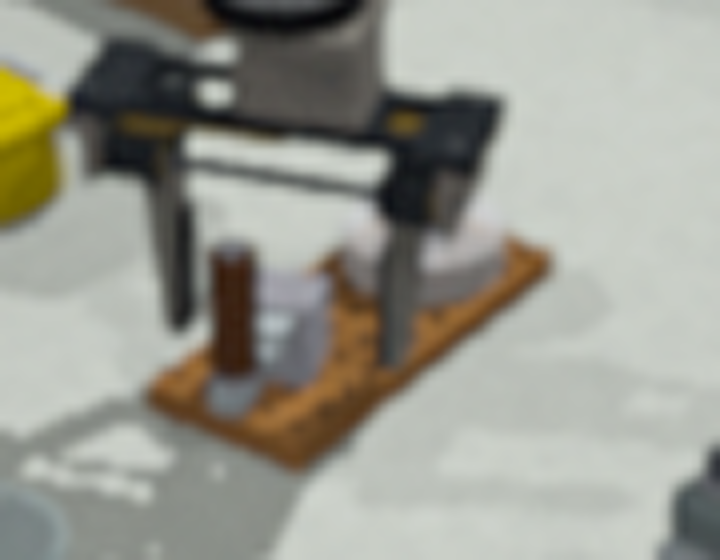

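Call:
{"fn": "play_rows", "kwargs": {"series": [[-1, 0, 0, 0, 0], [-1, 0, 0, 0, 0], [-1, 0, 0, 0, 0], [-1, 0, 0, 0, 0], [-1, 0, 0, 0, 0], [-1, 0, 0, 0, 0], [-1, 0, 0, 0, 0], [-1, 0, 0, 0, 0]], "squeeze": 40}}

```text
t: 3.25
eef_pos: [0.5653, -0.213, 0.0494]
eef_rot: [0.828, 1.402, -0.825]
force: [0.6, -0.2, -0.6]
finger_gap: 0.0316
```

```bash
python3 st.py
```

```text
t 3.25 p [ 565.3 -213.    49.4] jaw -60.86 tilt [ 0.0061 -0.0016] F [ 0.65 -0.19 -0.59] T [-0.044 -0.004  0.018] gap 31.6 q [-0.36  0.54  1.81  0.    0.78  0.7 ]
```

Call:
{"fn": "play_rows", "kwargs": {"series": [[-1, 0, 0, 8, 0], [-1, 0, 0, 20, 0], [-1, 0, 0, 40, 0], [-1, 0, 0, 70, 0], [-1, 0, 0, 105, 0], [-1, 0, 0, 140, 0], [-1, 0, 0, 175, 0], [-1, 0, 0, 200, 0], [-1, 0, 0, 215, 0], [-1, 0, 0, 215, 0], [-1, 0, 0, 215, 0]]}}

```text
t: 4.35
eef_pos: [0.5647, -0.2128, 0.2636]
eef_rot: [0.828, 1.403, -0.825]
force: [0.5, 0.8, -4.6]
finger_gap: 0.032
```

```bash
python3 st.py; python3 snap.py scene 255 110 345 225 6 g2
```

```text
t 4.35 p [ 564.7 -212.8  263.6] jaw -60.86 tilt [ 0.0051 -0.0012] F [ 0.46  0.78 -4.56] T [ 0.022  0.048 -0.032] gap 31.96 q [-0.36  0.29  1.65  0.    1.19  0.7 ]
```

View pics/g2.png

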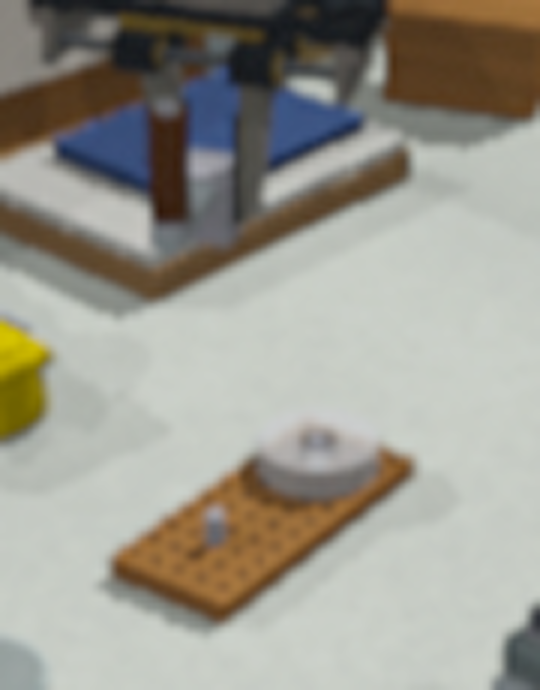

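```bash
cat > ovh.py <<'E'
from ov import *
import sys
from scipy.spatial.transform import Rotation as R
o,off,src=sys.argv[1],float(sys.argv[2]),sys.argv[3]
n=sys.argv[4]
s=arm.get_state(); M=R.from_rotvec(s["eef_rot"]).as_matrix(); p=s["eef_pos"]
yaw=np.arctan2(M[1,2],M[0,2])+np.pi/2
c=crank(p[0]+off*np.cos(yaw),p[1]+off*np.sin(yaw),p[2]-.0314,yaw)
u=proj(n,p)[0].astype(int)
draw(n,cv2.imread(src),c,u[0]-22,u[1]-16,u[0]+18,u[1]+14,19,o)
E
python3 ovh.py g2o 0 pics/g2_full.png scene
```

```text
(no output)
```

View pics/g2o.png

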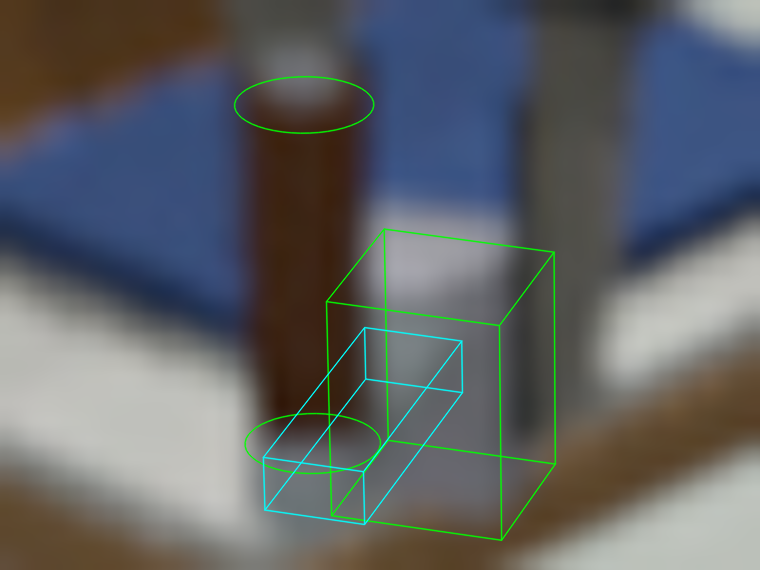

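Call:
{"fn": "play_rows", "kwargs": {"series": [[-1, 2, 20, 0, 0], [-1, 5, 55, 0, 0.05], [-1, 8, 95, 0, 0.1], [-1, 12, 135, 0, 0.15], [-1, 16, 175, 0, 0.2], [-1, 20, 215, 0, 0.25], [-1, 24, 255, 0, 0.294], [-1, 28, 295, 0, 0.294], [-1, 31, 330, 0, 0.294], [-1, 34, 360, 0, 0.294], [-1, 36, 382, 0, 0.294], [-1, 36.6, 393, 0, 0.294]]}}

```text
t: 5.6
eef_pos: [0.6001, 0.182, 0.2608]
eef_rot: [0.6, 1.485, -0.599]
force: [-0.5, -0.1, -3.5]
finger_gap: 0.0321
```

Call:
{"fn": "play_rows", "kwargs": {"series": [[-1, 0, 0, 0, 0], [-1, 0, 0, 0, 0]]}}

```text
t: 5.8
eef_pos: [0.5995, 0.1813, 0.2595]
eef_rot: [0.598, 1.487, -0.601]
force: [0.4, -0.4, -3.8]
finger_gap: 0.0316
```

```bash
python3 st.py; python3 snap.py top 205 150 305 240 7 g3t; python3 snap.py scene 340 150 420 250 6 g3
```

```text
t 5.8 p [599.5 181.3 259.5] jaw -43.91 tilt [-0.0012 -0.0012] F [ 0.43 -0.43 -3.8 ] T [-0.057 -0.014  0.02 ] gap 31.58 q [ 0.29  0.33  1.6  -0.    1.21  1.06]
```

View pics/g3.png

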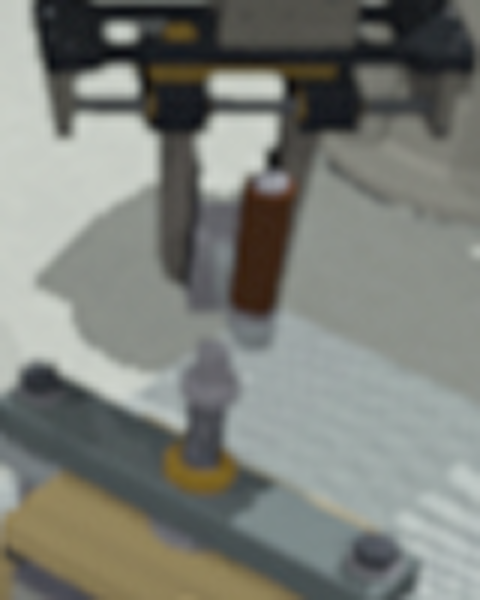

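View pics/g3t.png

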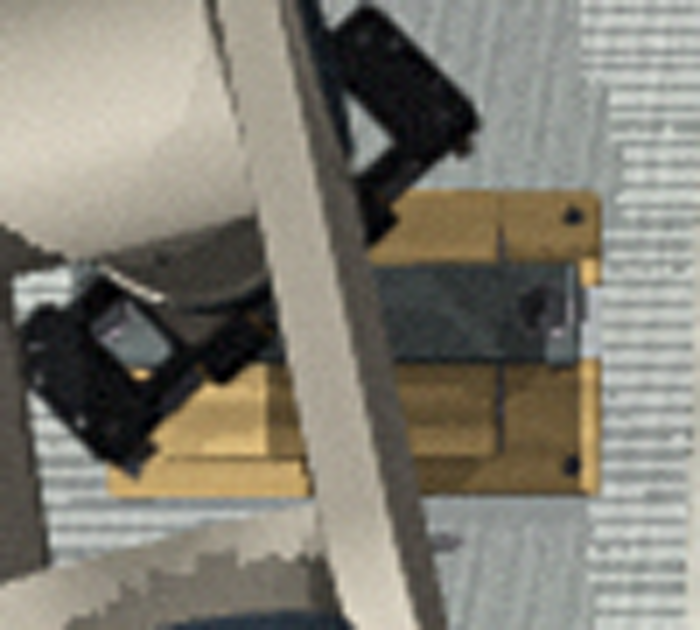

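```bash
cat > ov3.py <<'E'
from ov import *
import sys
from scipy.spatial.transform import Rotation as R
o,off,src,yawd,dz=sys.argv[1],float(sys.argv[2]),sys.argv[3],float(sys.argv[4]),float(sys.argv[5])
s=arm.get_state(); M=R.from_rotvec(s["eef_rot"]).as_matrix(); p=s["eef_pos"]
yaw=np.arctan2(M[1,2],M[0,2])+np.pi/2
c=crank(p[0]+off*np.cos(yaw),p[1]+off*np.sin(yaw),p[2]-.0314+dz,yaw)+spin(.6013,.1844,.185,np.deg2rad(yawd))
draw("scene",cv2.imread(src),c,362,175,394,222,12,o)
a=cv2.resize(cv2.imread(src)[175:222,362:394],None,fx=12,fy=12,interpolation=cv2.INTER_CUBIC)
cv2.imwrite(f"pics/{o}.png",np.hstack([cv2.imread(f"pics/{o}.png"),a]))
E
python3 ov3.py g3o 0 pics/g3_full.png 46 0.0
```

```text
(no output)
```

View pics/g3o.png

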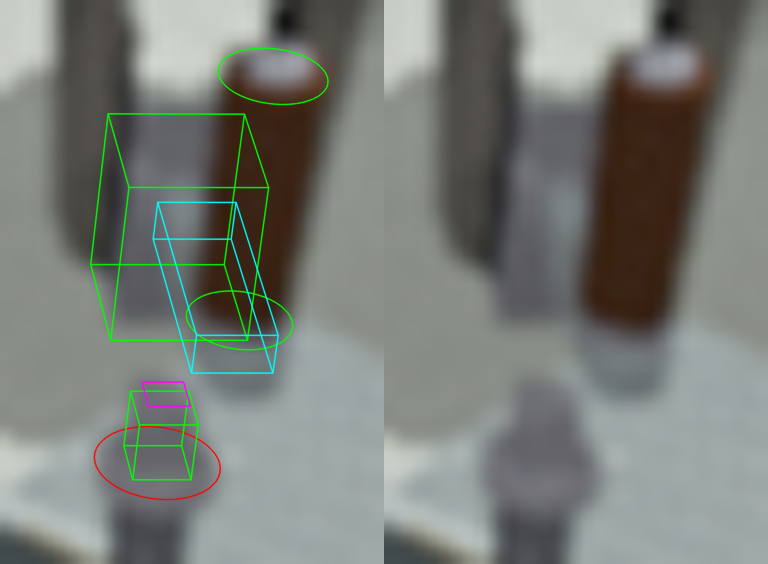

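Call:
{"fn": "play_rows", "kwargs": {"series": [[-1, 1.8, 3.1, -4, 0], [-1, 1.8, 3.1, -10, 0], [-1, 1.8, 3.1, -16, 0], [-1, 1.8, 3.1, -16, 0], [-1, 1.8, 3.1, -16, 0]]}}

```text
t: 6.4
eef_pos: [0.6016, 0.1838, 0.244]
eef_rot: [0.599, 1.486, -0.601]
force: [0.2, 1.2, -2.9]
finger_gap: 0.0314
```

```bash
python3 st.py; python3 snap.py scene 340 150 420 250 6 g4;python3 ov3.py g4o 0 pics/g4_full.png 46 0.0
```

```text
t 6.4 p [601.6 183.8 244. ] jaw -43.98 tilt [-0.0005 -0.001 ] F [ 0.25  1.19 -2.9 ] T [-0.085  0.017  0.016] gap 31.41 q [ 0.29  0.35  1.61 -0.    1.18  1.06]
```

View pics/g4o.png

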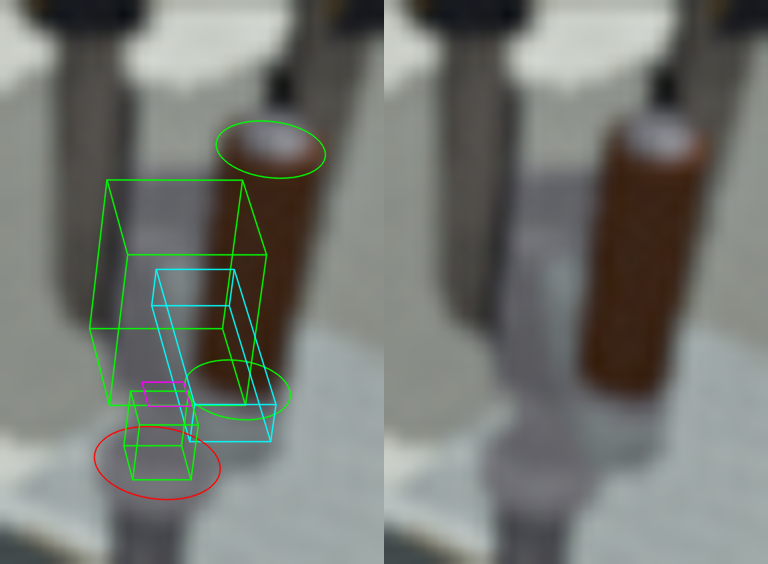

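Call:
{"fn": "play_rows", "kwargs": {"series": [[-1, 0, 0, -3, 0], [-1, 0, 0, -6, 0], [-1, 0, 0, -8, 0], [-1, 0, 0, -8, 0]]}}

```text
t: 6.85
eef_pos: [0.6015, 0.1839, 0.2359]
eef_rot: [0.599, 1.486, -0.601]
force: [0.2, 0.7, -3.8]
finger_gap: 0.0317
```

Call:
{"fn": "play_rows", "kwargs": {"series": [[-1, 0, 0, -1.5, 0], [-1, 0, 0, -3, 0], [-1, 0, 0, -3, 0]]}}

```text
t: 7.15
eef_pos: [0.6017, 0.184, 0.2329]
eef_rot: [0.6, 1.486, -0.601]
force: [0.9, 0.9, -4.0]
finger_gap: 0.0318
```

```bash
python3 st.py
```

```text
t 7.15 p [601.7 184.  232.9] jaw -43.97 tilt [-0.0001 -0.0007] F [ 0.89  0.95 -3.95] T [ 0.147 -0.147  0.001] gap 31.79 q [ 0.29  0.36  1.62 -0.    1.16  1.06]
```

Call:
{"fn": "play_rows", "kwargs": {"series": [[-1, 0, 0, -1.5, 0], [-1, 0, 0, -3, 0], [-1, 0, 0, -3, 0]]}}

```text
t: 7.45
eef_pos: [0.6023, 0.1843, 0.2306]
eef_rot: [0.6, 1.485, -0.6]
force: [0.2, 1.2, 2.3]
finger_gap: 0.0317
```

Call:
{"fn": "play_rows", "kwargs": {"series": [[-1, 0, 0, -1, 0], [-1, 0, 0, -2, 0], [-1, 0, 0, -2, 0]]}}

```text
t: 7.75
eef_pos: [0.6028, 0.1847, 0.2288]
eef_rot: [0.601, 1.484, -0.598]
force: [3.9, 2.8, -2.1]
finger_gap: 0.0317
```

```bash
python3 st.py
```

```text
t 7.75 p [602.8 184.7 228.8] jaw -43.98 tilt [0.0029 0.0008] F [ 3.85  2.83 -2.08] T [ 0.55  -0.543 -0.002] gap 31.73 q [ 0.29  0.36  1.63 -0.    1.15  1.06]
```

Call:
{"fn": "play_rows", "kwargs": {"series": [[-1, 0.7, 0.7, 0, 0], [-1, 1, 1, -1, 0], [-1, 1, 1, -2, 0], [-1, 1, 1, -2, 0]]}}

```text
t: 8.15
eef_pos: [0.6033, 0.1854, 0.226]
eef_rot: [0.601, 1.485, -0.599]
force: [-0.3, -0.6, -3.2]
finger_gap: 0.0316
```

```bash
python3 st.py
```

```text
t 8.15 p [603.3 185.4 226. ] jaw -43.98 tilt [0.0013 0.0002] F [-0.34 -0.58 -3.23] T [-0.07  0.02  0.02] gap 31.57 q [ 0.3   0.37  1.63 -0.    1.14  1.06]
```

Call:
{"fn": "play_rows", "kwargs": {"series": [[-1, 0, 0, -1.5, 0], [-1, 0, 0, -3, 0], [-1, 0, 0, -3, 0]]}}

```text
t: 8.45
eef_pos: [0.6031, 0.1853, 0.2226]
eef_rot: [0.6, 1.485, -0.6]
force: [-0.6, -0.1, -3.0]
finger_gap: 0.0317
```

```bash
python3 st.py
```

```text
t 8.45 p [603.1 185.3 222.6] jaw -43.98 tilt [ 0.0007 -0.    ] F [-0.57 -0.07 -2.98] T [-0.064 -0.086  0.003] gap 31.67 q [ 0.3   0.37  1.63 -0.    1.14  1.06]
```

Call:
{"fn": "play_rows", "kwargs": {"series": [[-1, 0, 0, -2, 0], [-1, 0, 0, -4, 0], [-1, 0, 0, -6, 0], [-1, 0, 0, -6, 0]]}}

```text
t: 8.85
eef_pos: [0.6029, 0.1853, 0.2163]
eef_rot: [0.6, 1.486, -0.6]
force: [0.3, -0.2, -2.6]
finger_gap: 0.0317
```

Call:
{"fn": "play_rows", "kwargs": {"series": [[-1, 0, 0, -1.5, 0], [-1, 0, 0, -3, 0], [-1, 0, 0, -3, 0]]}}

```text
t: 9.15
eef_pos: [0.6032, 0.1854, 0.2151]
eef_rot: [0.601, 1.485, -0.599]
force: [-5.0, -1.6, 10.0]
finger_gap: 0.0319
```

```bash
python3 st.py
```

```text
t 9.15 p [603.2 185.4 215.1] jaw -43.98 tilt [0.0015 0.0003] F [-5.   -1.59 10.  ] T [-0.294  0.89   0.02 ] gap 31.91 q [ 0.3   0.38  1.64 -0.    1.12  1.06]
```

Call:
{"fn": "play_rows", "kwargs": {"series": [[-1, -0.4, -0.3, 0, 0.03], [-1, -0.4, -0.3, -0.5, -0.03], [-1, -0.4, -0.3, -1, 0], [-1, -0.4, -0.3, -1, 0]]}}

```text
t: 9.55
eef_pos: [0.6033, 0.1853, 0.2151]
eef_rot: [0.601, 1.484, -0.598]
force: [-1.5, 0.1, 5.2]
finger_gap: 0.0321
```

```bash
python3 st.py;  python3 snap.py scene 340 150 420 250 6 g5;python3 ov3.py g5o 0 pics/g5_full.png 46 0.0
```

```text
t 9.55 p [603.3 185.3 215.1] jaw -43.95 tilt [0.003  0.0008] F [-1.51  0.08  5.2 ] T [-0.02   0.192  0.015] gap 32.12 q [ 0.3   0.38  1.64 -0.    1.12  1.06]
```

View pics/g5o.png

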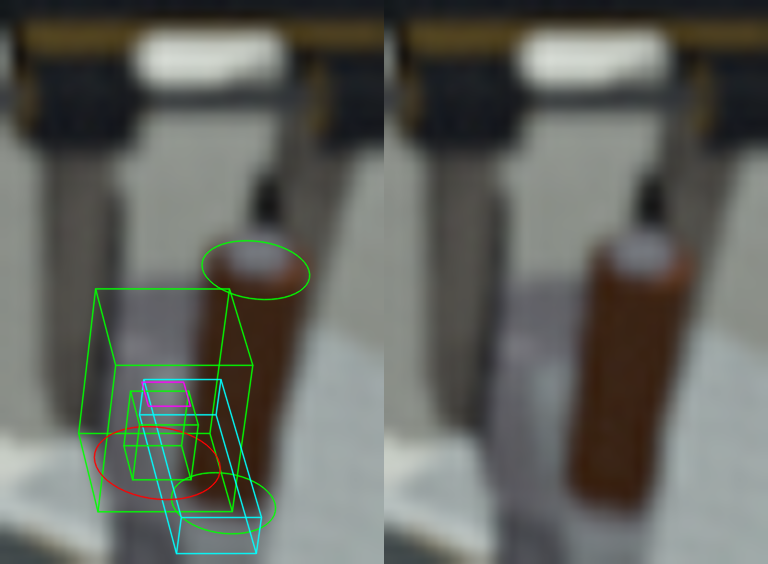

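Call:
{"fn": "play_rows", "kwargs": {"series": [[1, 0, 0, 0, 0], [1, 0, 0, 0, 0], [1, 0, 0, 0, 0], [1, 0, 0, 0, 0], [1, 0, 0, 0, 0], [1, 0, 0, 0, 0], [1, 0, 0, 30, 0], [1, 0, 0, 70, 0], [1, 0, 0, 100, 0], [1, 0, 0, 110, 0], [1, 0, 0, 110, 0]], "squeeze": 40}}

```text
t: 10.7
eef_pos: [0.6039, 0.1855, 0.3263]
eef_rot: [0.603, 1.482, -0.597]
force: [-1.5, 0.4, -0.2]
finger_gap: 0.0918
```

```bash
python3 st.py; python3 snap.py scene 340 170 420 250 7 g6
python3 - <<'E'
from ov import *
im=cv2.imread("pics/g6_full.png")
for nm,z in(("a",.1837),("b",.1855)):
    draw("scene",im,crank(.6025,.1850,z,np.deg2rad(46))+[(circ(.6025,.185,z,.015),(0,0,255))],362,190,394,237,12,"g6"+nm)
a=cv2.resize(im[190:237,362:394],None,fx=12,fy=12,interpolation=cv2.INTER_CUBIC)
cv2.imwrite("pics/g6o.png",np.hstack([cv2.imread("pics/g6a.png"),a]))
E
```

```text
t 10.7 p [603.9 185.5 326.3] jaw -43.99 tilt [0.0055 0.0016] F [-1.45  0.39 -0.2 ] T [-0.054 -0.029 -0.009] gap 91.79 q [ 0.3   0.29  1.51 -0.    1.33  1.06]
```

View pics/g6o.png

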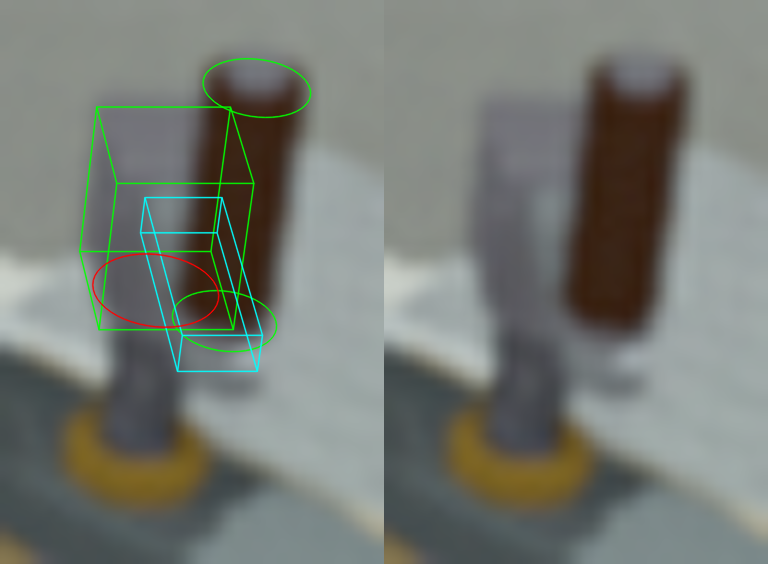

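View pics/g6.png

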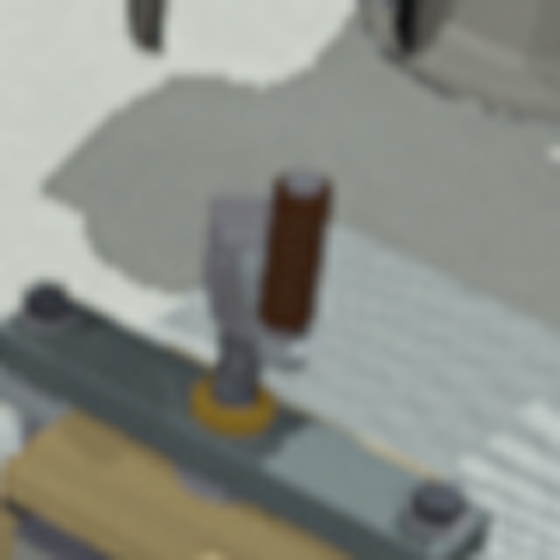

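Call:
{"fn": "play_rows", "kwargs": {"series": [[1, 15, 16, 0, 0], [1, 32, 34, 0, 0], [1, 43, 45, 0, 0], [1, 47.2, 49.9, 0, 0], [1, 47.2, 49.9, -20, 0], [1, 47.2, 49.9, -45, 0], [1, 47.2, 49.9, -60, 0], [1, 47.2, 49.9, -67, 0], [1, 47.2, 49.9, -67, 0], [1, 47.2, 49.9, -67, 0]]}}

```text
t: 11.75
eef_pos: [0.6507, 0.2352, 0.2582]
eef_rot: [0.602, 1.483, -0.598]
force: [-0.0, -0.5, 0.0]
finger_gap: 0.0919
```

```bash
python3 st.py; python3 snap.py scene 340 160 420 240 7 g7
```

```text
t 11.75 p [650.7 235.2 258.2] jaw -44.0 tilt [0.0037 0.0011] F [-0.01 -0.48  0.04] T [-0.007 -0.03   0.029] gap 91.85 q [ 0.34  0.44  1.45 -0.    1.25  1.11]
```

View pics/g7.png

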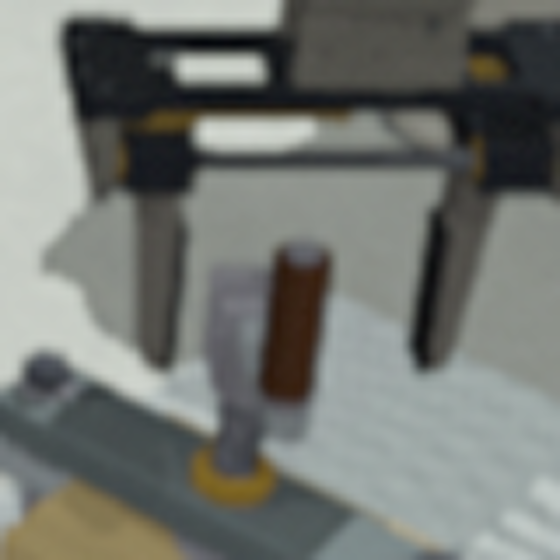

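Call:
{"fn": "play_rows", "kwargs": {"series": [[-1, 0, 0, 0, 0], [-1, 0, 0, 0, 0], [-1, 0, 0, 0, 0], [-1, 0, 0, 0, 0], [-1, 0, 0, 0, 0], [-1, 0, 0, 0, 0], [-1, 0, 0, 0, 0], [-1, 0, 0, 0, 0], [-1, 0, 0, 0, 0]], "squeeze": 35}}

```text
t: 12.7
eef_pos: [0.6509, 0.2353, 0.2587]
eef_rot: [0.602, 1.482, -0.598]
force: [-0.3, -0.6, -0.3]
finger_gap: 0.0225
```

```bash
python3 st.py
```

```text
t 12.7 p [650.9 235.3 258.7] jaw -44.0 tilt [0.0045 0.0013] F [-0.27 -0.58 -0.3 ] T [-0.068 -0.016  0.005] gap 22.53 q [ 0.34  0.43  1.45 -0.    1.25  1.11]
```

```bash
cat > gen.py <<'E'
from h import *
import sys
cx,cy,th0,step,n=[float(v) for v in sys.argv[1:6]]; r=float(sys.argv[6]) if len(sys.argv)>6 else 70
p=arm.get_state()["eef_pos"]*1000
print("meas ang",np.rad2deg(np.arctan2(p[1]-cy,p[0]-cx)).round(1),"r",np.hypot(p[0]-cx,p[1]-cy).round(2))
out=[]
for i in range(1,int(n)+1):
    a=np.deg2rad(th0-step*i)
    out.append([-1,round(cx+r*np.cos(a)-p[0],1),round(cy+r*np.sin(a)-p[1],1),round(-10*step*i/360,1),0])
print(out)
E
python3 gen.py 602.5 185 46 6 8
```

```text
meas ang 46.1 r 69.8
[[-1, np.float64(5.2), np.float64(-5.3), -0.2, 0], [-1, np.float64(9.6), np.float64(-11.1), -0.3, 0], [-1, np.float64(13.4), np.float64(-17.4), -0.5, 0], [-1, np.float64(16.5), np.float64(-24.1), -0.7, 0], [-1, np.float64(18.9), np.float64(-31.0), -0.8, 0], [-1, np.float64(20.5), np.float64(-38.1), -1.0, 0], [-1, np.float64(21.4), np.float64(-45.4), -1.2, 0], [-1, np.float64(21.5), np.float64(-52.7), -1.3, 0]]
```

Call:
{"fn": "play_rows", "kwargs": {"series": [[-1, 5.2, -5.3, -0.2, 0], [-1, 9.6, -11.1, -0.3, 0], [-1, 13.4, -17.4, -0.5, 0], [-1, 16.5, -24.1, -0.7, 0], [-1, 18.9, -31.0, -0.8, 0], [-1, 20.5, -38.1, -1.0, 0], [-1, 21.4, -45.4, -1.2, 0], [-1, 21.5, -52.7, -1.3, 0]]}}

```text
t: 13.5
eef_pos: [0.6725, 0.1832, 0.2574]
eef_rot: [0.604, 1.484, -0.596]
force: [-2.5, 5.2, 1.2]
finger_gap: 0.0225
```

```bash
python3 st.py; python3 snap.py scene 340 160 420 240 7 g8
```

```text
t 13.5 p [672.5 183.2 257.4] jaw -44.01 tilt [0.0039 0.0037] F [-2.53  5.23  1.21] T [1.305 0.561 0.08 ] gap 22.53 q [0.26 0.44 1.44 0.   1.25 1.03]
```

View pics/g8.png

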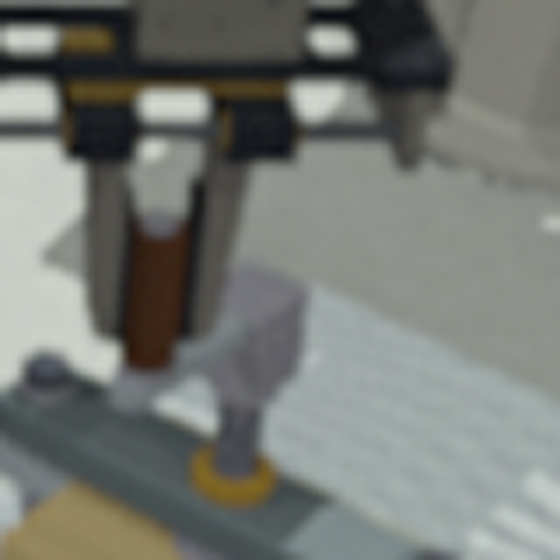

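```bash
sed -i 's/round(cx+r\*np.cos(a)-p\[0\],1)/round(float(cx+r*np.cos(a)-p[0]),1)/;s/round(cy+r\*np.sin(a)-p\[1\],1)/round(float(cy+r*np.sin(a)-p[1]),1)/' gen.py; python3 gen.py 602 185 -2 7.5 12
```

```text
meas ang -2.4 r 70.48
[[-1, -1.4, -8.7, -0.2, 0], [-1, -3.5, -17.6, -0.4, 0], [-1, -6.7, -26.1, -0.6, 0], [-1, -11.1, -34.2, -0.8, 0], [-1, -16.4, -41.6, -1.0, 0], [-1, -22.7, -48.3, -1.2, 0], [-1, -29.8, -54.1, -1.5, 0], [-1, -37.6, -58.9, -1.7, 0], [-1, -45.9, -62.7, -1.9, 0], [-1, -54.7, -65.3, -2.1, 0], [-1, -63.7, -66.8, -2.3, 0], [-1, -72.9, -67.1, -2.5, 0]]
```

Call:
{"fn": "play_rows", "kwargs": {"series": [[-1, -1.4, -8.7, -0.2, 0], [-1, -3.5, -17.6, -0.4, 0], [-1, -6.7, -26.1, -0.6, 0], [-1, -11.1, -34.2, -0.8, 0], [-1, -16.4, -41.6, -1.0, 0], [-1, -22.7, -48.3, -1.2, 0], [-1, -29.8, -54.1, -1.5, 0], [-1, -37.6, -58.9, -1.7, 0], [-1, -45.9, -62.7, -1.9, 0], [-1, -54.7, -65.3, -2.1, 0], [-1, -63.7, -66.8, -2.3, 0], [-1, -72.9, -67.1, -2.5, 0]]}}

```text
t: 14.75
eef_pos: [0.6015, 0.1147, 0.2554]
eef_rot: [0.605, 1.479, -0.596]
force: [7.1, 2.3, -2.9]
finger_gap: 0.0225
```

```bash
python3 st.py; python3 gen.py 602 185 -92 7.5 12
```

```text
t 14.75 p [601.5 114.7 255.4] jaw -44.05 tilt [0.0084 0.0033] F [ 7.06  2.34 -2.94] T [ 0.334 -1.258  0.034] gap 22.5 q [0.19 0.31 1.65 0.   1.18 0.95]
meas ang -90.4 r 70.33
[[-1, -11.0, 1.3, -0.2, 0], [-1, -19.9, 3.4, -0.4, 0], [-1, -28.5, 6.6, -0.6, 0], [-1, -36.6, 11.0, -0.8, 0], [-1, -44.0, 16.3, -1.0, 0], [-1, -50.7, 22.6, -1.2, 0], [-1, -56.4, 29.7, -1.5, 0], [-1, -61.3, 37.5, -1.7, 0], [-1, -65.0, 45.8, -1.9, 0], [-1, -67.7, 54.6, -2.1, 0], [-1, -69.1, 63.6, -2.3, 0], [-1, -69.4, 72.8, -2.5, 0]]
```

Call:
{"fn": "play_rows", "kwargs": {"series": [[-1, -10, 1.4, -0.2, 0], [-1, -19, 3.5, -0.4, 0], [-1, -27.8, 6.9, -0.6, 0], [-1, -36, 11.3, -0.8, 0], [-1, -43.5, 16.6, -1.0, 0], [-1, -50.2, 22.9, -1.2, 0], [-1, -56.0, 30.0, -1.5, 0], [-1, -60.9, 37.8, -1.7, 0], [-1, -64.7, 46.0, -1.9, 0], [-1, -67.3, 54.8, -2.1, 0], [-1, -68.8, 63.7, -2.3, 0], [-1, -69.1, 72.9, -2.5, 0]]}}

```text
t: 15.95
eef_pos: [0.5322, 0.1859, 0.2526]
eef_rot: [0.603, 1.479, -0.598]
force: [-1.0, -6.2, -0.6]
finger_gap: 0.0223
```

```bash
python3 st.py; python3 gen.py 602 185.2 -182 7.5 12 69.8;python3 snap.py scene 340 160 420 240 7 g9
```

```text
t 15.95 p [532.2 185.9 252.6] jaw -44.05 tilt [ 0.0075 -0.0002] F [-0.96 -6.22 -0.58] T [-1.294  0.108 -0.018] gap 22.33 q [ 0.33  0.24  1.75 -0.    1.15  1.1 ]
meas ang 179.4 r 69.82
[[-1, 1.0, 10.8, -0.2, 0], [-1, 3.1, 19.7, -0.4, 0], [-1, 6.3, 28.3, -0.6, 0], [-1, 10.6, 36.3, -0.8, 0], [-1, 16.0, 43.7, -1.0, 0], [-1, 22.2, 50.4, -1.2, 0], [-1, 29.3, 56.1, -1.5, 0], [-1, 37.1, 60.9, -1.7, 0], [-1, 45.4, 64.7, -1.9, 0], [-1, 54.1, 67.3, -2.1, 0], [-1, 63.1, 68.8, -2.3, 0], [-1, 72.3, 69.1, -2.5, 0]]
```

View pics/g9.png

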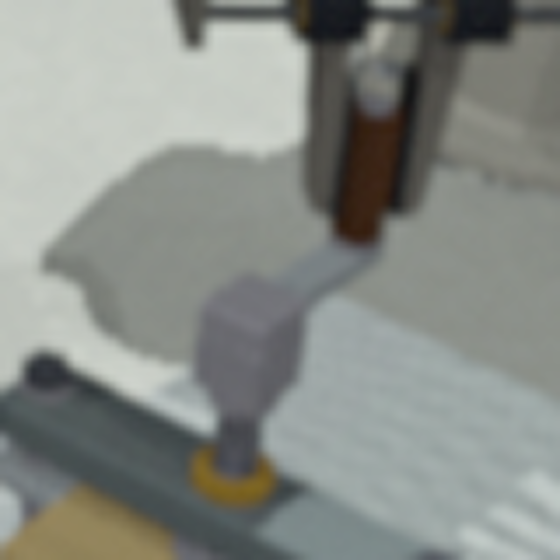

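Call:
{"fn": "play_rows", "kwargs": {"series": [[-1, 0.5, 9.8, -0.2, 0], [-1, 2.6, 19.0, -0.4, 0], [-1, 5.8, 27.6, -0.6, 0], [-1, 10.1, 35.8, -0.8, 0], [-1, 15.5, 43.3, -1.0, 0], [-1, 21.7, 50.0, -1.2, 0], [-1, 28.8, 55.9, -1.5, 0], [-1, 36.6, 60.7, -1.7, 0], [-1, 44.9, 64.6, -1.9, 0], [-1, 53.6, 67.2, -2.1, 0], [-1, 62.6, 68.7, -2.3, 0], [-1, 71.8, 69.1, -2.5, 0]]}}

```text
t: 17.2
eef_pos: [0.6032, 0.2554, 0.2496]
eef_rot: [0.601, 1.482, -0.6]
force: [-6.3, -1.2, 1.2]
finger_gap: 0.0226
```

```bash
python3 st.py; python3 gen.py 601.6 185.2 88 8 12 69.9
```

```text
t 17.2 p [603.2 255.4 249.6] jaw -44.04 tilt [ 0.0043 -0.0006] F [-6.34 -1.19  1.16] T [-0.539  1.26   0.026] gap 22.62 q [ 0.4   0.38  1.55 -0.    1.2   1.17]
meas ang 88.7 r 70.22
[[-1, 10.5, -1.4, -0.2, 0], [-1, 20.0, -3.7, -0.4, 0], [-1, 29.0, -7.4, -0.7, 0], [-1, 37.4, -12.3, -0.9, 0], [-1, 45.1, -18.3, -1.1, 0], [-1, 51.9, -25.3, -1.3, 0], [-1, 57.6, -33.2, -1.6, 0], [-1, 62.2, -41.8, -1.8, 0], [-1, 65.5, -50.9, -2.0, 0], [-1, 67.6, -60.5, -2.2, 0], [-1, 68.3, -70.2, -2.4, 0], [-1, 67.6, -79.9, -2.7, 0]]
```

Call:
{"fn": "play_rows", "kwargs": {"series": [[-1, 10.5, -1.4, -0.2, 0], [-1, 20.0, -3.7, -0.4, 0], [-1, 29.0, -7.4, -0.7, 0], [-1, 37.4, -12.3, -0.9, 0], [-1, 45.1, -18.3, -1.1, 0], [-1, 51.9, -25.3, -1.3, 0], [-1, 57.6, -33.2, -1.6, 0], [-1, 62.2, -41.8, -1.8, 0], [-1, 65.5, -50.9, -2.0, 0], [-1, 67.6, -60.5, -2.2, 0], [-1, 68.3, -70.2, -2.4, 0], [-1, 67.6, -79.9, -2.7, 0]]}}

```text
t: 18.4
eef_pos: [0.6718, 0.1762, 0.2474]
eef_rot: [0.604, 1.481, -0.597]
force: [-0.3, 5.6, 1.6]
finger_gap: 0.0222
```

```bash
python3 st.py; python3 gen.py 601.6 185.2 -8 10 12 69.9;python3 snap.py scene 320 190 420 290 6 h1
```

```text
t 18.4 p [671.8 176.2 247.4] jaw -44.05 tilt [0.006  0.0023] F [-0.25  5.56  1.62] T [ 1.361  0.194 -0.008] gap 22.21 q [0.25 0.45 1.46 0.   1.23 1.02]
meas ang -7.3 r 70.74
[[-1, -3.7, -12.6, -0.3, 0], [-1, -8.5, -23.9, -0.6, 0], [-1, -15.1, -34.1, -0.8, 0], [-1, -23.4, -43.0, -1.1, 0], [-1, -33.1, -50.3, -1.4, 0], [-1, -44.0, -55.8, -1.7, 0], [-1, -55.6, -59.4, -1.9, 0], [-1, -67.7, -60.9, -2.2, 0], [-1, -79.9, -60.3, -2.5, 0], [-1, -91.8, -57.5, -2.8, 0], [-1, -103.0, -52.8, -3.1, 0], [-1, -113.2, -46.1, -3.3, 0]]
```

View pics/h1.png

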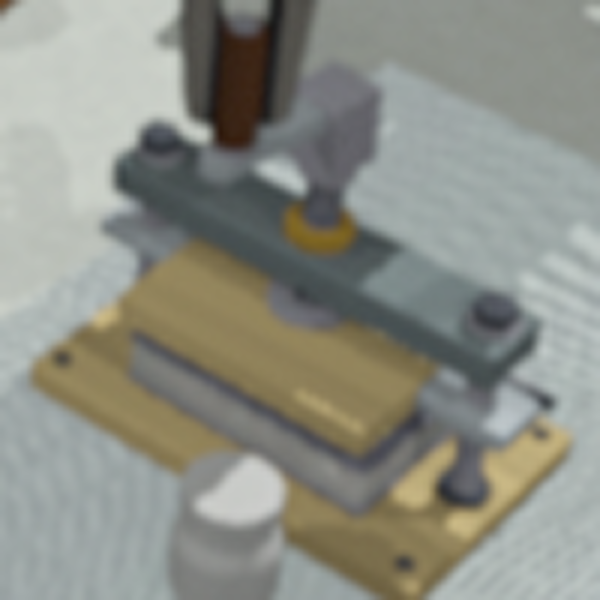

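Call:
{"fn": "play_rows", "kwargs": {"series": [[-1, -3.7, -12.6, -0.3, 0], [-1, -8.5, -23.9, -0.6, 0], [-1, -15.1, -34.1, -0.8, 0], [-1, -23.4, -43.0, -1.1, 0], [-1, -33.1, -50.3, -1.4, 0], [-1, -44.0, -55.8, -1.7, 0], [-1, -55.6, -59.4, -1.9, 0], [-1, -67.7, -60.9, -2.2, 0], [-1, -79.9, -60.3, -2.5, 0], [-1, -91.8, -57.5, -2.8, 0], [-1, -103.0, -52.8, -3.1, 0], [-1, -113.2, -46.1, -3.3, 0]]}}

```text
t: 19.65
eef_pos: [0.5602, 0.1285, 0.2444]
eef_rot: [0.605, 1.477, -0.597]
force: [8.3, 0.8, -6.6]
finger_gap: 0.0223
```

```bash
python3 st.py; python3 gen.py 601.6 185.2 -127.5 10 12 69.9
```

```text
t 19.65 p [560.2 128.5 244.4] jaw -44.09 tilt [0.0103 0.0013] F [ 8.3   0.83 -6.62] T [ 0.075 -1.661 -0.046] gap 22.3 q [ 0.22  0.26  1.74 -0.    1.13  0.99]
meas ang -126.1 r 70.26
[[-1, -10.1, 9.5, -0.3, 0], [-1, -17.5, 19.2, -0.6, 0], [-1, -23.1, 30.0, -0.8, 0], [-1, -26.8, 41.6, -1.1, 0], [-1, -28.4, 53.7, -1.4, 0], [-1, -27.9, 65.9, -1.7, 0], [-1, -25.2, 77.8, -1.9, 0], [-1, -20.6, 89.0, -2.2, 0], [-1, -14.0, 99.3, -2.5, 0], [-1, -5.8, 108.3, -2.8, 0], [-1, 3.9, 115.7, -3.1, 0], [-1, 14.7, 121.3, -3.3, 0]]
```

```bash
python3 gen.py 601.9 185.6 -127.5 10 12 69.6
```

```text
meas ang -126.1 r 70.76
[[-1, -9.6, 10.1, -0.3, 0], [-1, -17.0, 19.7, -0.6, 0], [-1, -22.6, 30.5, -0.8, 0], [-1, -26.2, 42.1, -1.1, 0], [-1, -27.8, 54.1, -1.4, 0], [-1, -27.3, 66.2, -1.7, 0], [-1, -24.6, 78.1, -1.9, 0], [-1, -20.0, 89.3, -2.2, 0], [-1, -13.5, 99.5, -2.5, 0], [-1, -5.3, 108.5, -2.8, 0], [-1, 4.3, 115.8, -3.1, 0], [-1, 15.1, 121.4, -3.3, 0]]
```

Call:
{"fn": "play_rows", "kwargs": {"series": [[-1, -9.6, 10.1, -1.0, 0], [-1, -17.0, 19.7, -1.4, 0], [-1, -22.6, 30.5, -1.6, 0], [-1, -26.2, 42.1, -1.9, 0], [-1, -27.8, 54.1, -2.2, 0], [-1, -27.3, 66.2, -2.4, 0], [-1, -24.6, 78.1, -2.6, 0], [-1, -20.0, 89.3, -2.9, 0], [-1, -13.5, 99.5, -3.2, 0], [-1, -5.3, 108.5, -3.5, 0], [-1, 4.3, 115.8, -3.8, 0], [-1, 15.1, 121.4, -4.0, 0]]}}

```text
t: 20.85
eef_pos: [0.5745, 0.2496, 0.2403]
eef_rot: [0.603, 1.479, -0.599]
force: [-5.0, -2.0, 3.1]
finger_gap: 0.022
```

```bash
cat > ft.py <<'E'
from h import *
import sys
cx,cy=float(sys.argv[1]),float(sys.argv[2])
s=arm.get_state();p=s["eef_pos"]*1000;a=np.arctan2(p[1]-cy,p[0]-cx);F=s["force"]
print("t",round(s["t"],2),"ang",np.rad2deg(a).round(1),"r",np.hypot(p[0]-cx,p[1]-cy).round(2),"z",p[2].round(1),"tang",(F[0]*-np.sin(a)+F[1]*np.cos(a)).round(2),"rad",(F[0]*np.cos(a)+F[1]*np.sin(a)).round(2),"Fz",F[2].round(2),"gap",round(s["finger_gap"]*1000,1))
E
python3 ft.py 601.9 185.5;python3 snap.py scene 320 170 420 280 6 h2;  python3 gen.py 601.9 185.5 112 10 6 69.8
```

```text
t 20.85 ang 113.2 r 69.69 z 240.3 tang 5.36 rad 0.08 Fz 3.06 gap 22.0
meas ang 111.7 r 69.6
[[-1, 11.2, 3.6, -0.3, 0], [-1, 23.3, 5.1, -0.6, 0], [-1, 35.5, 4.5, -0.8, 0], [-1, 47.3, 1.7, -1.1, 0], [-1, 58.5, -3.0, -1.4, 0], [-1, 68.7, -9.7, -1.7, 0]]
```

View pics/h2.png

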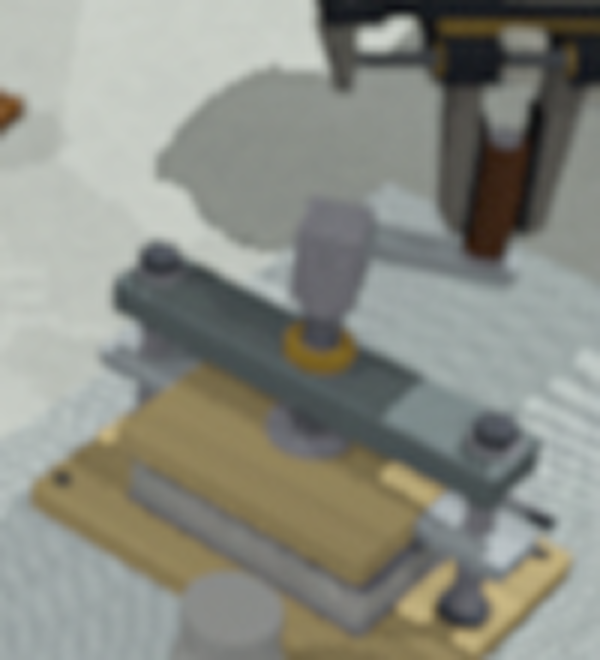

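Call:
{"fn": "play_rows", "kwargs": {"series": [[-1, 11.2, 3.6, -0.3, 0], [-1, 23.3, 5.1, -0.6, 0], [-1, 35.5, 4.5, -0.8, 0], [-1, 47.3, 1.7, -1.1, 0], [-1, 58.5, -3.0, -1.4, 0], [-1, 68.7, -9.7, -1.7, 0]]}}

```text
t: 21.5
eef_pos: [0.6445, 0.241, 0.2387]
eef_rot: [0.604, 1.479, -0.597]
force: [-4.5, 2.3, 2.4]
finger_gap: 0.0224
```

```bash
python3 ft.py 601.9 185.5; python3 gen.py 601.9 185.5 52 10 8 69.8
```

```text
t 21.5 ang 52.5 r 69.96 z 238.7 tang 4.92 rad -0.93 Fz 2.37 gap 22.4
meas ang 52.5 r 69.96
[[-1, 9.2, -8.8, -0.3, 0], [-1, 16.6, -18.5, -0.6, 0], [-1, 22.1, -29.3, -0.8, 0], [-1, 25.6, -41.0, -1.1, 0], [-1, 27.1, -53.0, -1.4, 0], [-1, 26.5, -65.2, -1.7, 0], [-1, 23.8, -77.0, -1.9, 0], [-1, 19.0, -88.2, -2.2, 0]]
```

Call:
{"fn": "play_rows", "kwargs": {"series": [[-1, 9.2, -8.8, -0.3, 0], [-1, 16.6, -18.5, -0.6, 0], [-1, 22.1, -29.3, -0.8, 0], [-1, 25.6, -41.0, -1.1, 0], [-1, 27.1, -53.0, -1.4, 0], [-1, 26.5, -65.2, -1.7, 0], [-1, 23.8, -77.0, -1.9, 0], [-1, 19.0, -88.2, -2.2, 0]]}}

```text
t: 22.3
eef_pos: [0.6646, 0.1534, 0.2371]
eef_rot: [0.607, 1.477, -0.594]
force: [1.3, 4.9, 0.6]
finger_gap: 0.0222
```

```bash
python3 ft.py 601.9 185.5; python3 gen.py 601.9 185.5 -28 10 6 69.8;python3 snap.py scene 320 190 420 290 6 h3
```

```text
t 22.3 ang -27.1 r 70.5 z 237.1 tang 4.95 rad -1.11 Fz 0.56 gap 22.2
meas ang -27.1 r 70.5
[[-1, -7.7, -10.8, -0.3, 0], [-1, -16.0, -19.7, -0.6, 0], [-1, -25.8, -27.1, -0.8, 0], [-1, -36.6, -32.6, -1.1, 0], [-1, -48.2, -36.1, -1.4, 0], [-1, -60.3, -37.6, -1.7, 0]]
```

View pics/h3.png

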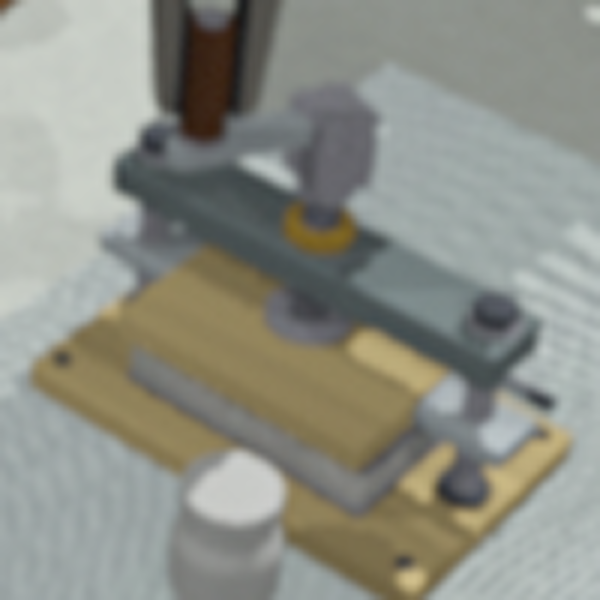

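Call:
{"fn": "play_rows", "kwargs": {"series": [[-1, -7.7, -10.8, -0.3, 0], [-1, -16.0, -19.7, -0.6, 0], [-1, -25.8, -27.1, -0.8, 0], [-1, -36.6, -32.6, -1.1, 0], [-1, -48.2, -36.1, -1.4, 0], [-1, -60.3, -37.6, -1.7, 0]]}}

```text
t: 22.95
eef_pos: [0.6048, 0.1145, 0.2354]
eef_rot: [0.609, 1.475, -0.594]
force: [6.1, 6.0, -4.8]
finger_gap: 0.0222
```

```bash
python3 ft.py 601.9 185.5; python3 gen.py 601.9 185.5 -88 10 6 69.8
```

```text
t 22.95 ang -87.7 r 71.03 z 235.4 tang 6.38 rad -5.75 Fz -4.75 gap 22.2
meas ang -87.7 r 71.03
[[-1, -12.6, 1.9, -0.3, 0], [-1, -24.5, 4.6, -0.6, 0], [-1, -35.7, 9.3, -0.8, 0], [-1, -45.9, 16.0, -1.1, 0], [-1, -54.8, 24.3, -1.4, 0], [-1, -62.1, 34.0, -1.7, 0]]
```

Call:
{"fn": "play_rows", "kwargs": {"series": [[-1, -12.6, 1.9, -0.9, 0], [-1, -24.5, 4.6, -1.3, 0], [-1, -35.7, 9.3, -1.6, 0], [-1, -45.9, 16.0, -1.9, 0], [-1, -54.8, 24.3, -2.2, 0], [-1, -62.1, 34.0, -2.4, 0]]}}

```text
t: 23.55
eef_pos: [0.5429, 0.147, 0.2334]
eef_rot: [0.607, 1.472, -0.595]
force: [2.9, -4.9, 0.1]
finger_gap: 0.0222
```

```bash
python3 ft.py 601.9 185.5; python3 gen.py 601.9 185.5 -148 10 6 69.8
```

```text
t 23.55 ang -146.8 r 70.43 z 233.4 tang 5.68 rad 0.29 Fz 0.09 gap 22.2
meas ang -146.8 r 70.43
[[-1, -5.8, 12.4, -0.3, 0], [-1, -9.3, 24.0, -0.6, 0], [-1, -10.8, 36.1, -0.8, 0], [-1, -10.2, 48.2, -1.1, 0], [-1, -7.4, 60.1, -1.4, 0], [-1, -2.7, 71.3, -1.7, 0]]
```

Call:
{"fn": "play_rows", "kwargs": {"series": [[-1, -5.8, 12.4, -0.3, 0], [-1, -9.3, 24.0, -0.6, 0], [-1, -10.8, 36.1, -0.8, 0], [-1, -10.2, 48.2, -1.1, 0], [-1, -7.4, 60.1, -1.4, 0], [-1, -2.7, 71.3, -1.7, 0]]}}

```text
t: 24.15
eef_pos: [0.5394, 0.2171, 0.2313]
eef_rot: [0.603, 1.473, -0.598]
force: [-1.8, -4.8, 1.1]
finger_gap: 0.0222
```

```bash
python3 ft.py 601.9 185.5; python3 gen.py 601.9 185.5 152 10 6 69.8;python3 snap.py scene 320 190 420 290 6 h4
```

```text
t 24.15 ang 153.2 r 70.04 z 231.3 tang 5.13 rad -0.53 Fz 1.05 gap 22.2
meas ang 153.2 r 70.04
[[-1, 7.5, 11.4, -0.3, 0], [-1, 15.8, 20.2, -0.6, 0], [-1, 25.5, 27.6, -0.8, 0], [-1, 36.3, 33.1, -1.1, 0], [-1, 48.0, 36.7, -1.4, 0], [-1, 60.1, 38.1, -1.7, 0]]
```

View pics/h4.png

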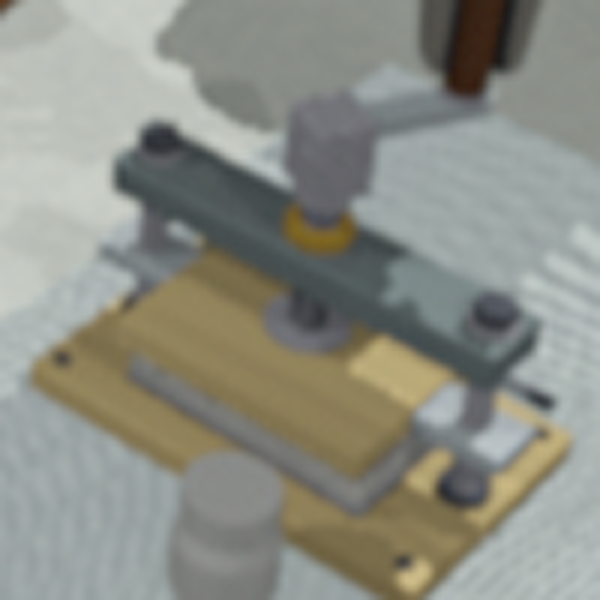

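Call:
{"fn": "play_rows", "kwargs": {"series": [[-1, 7.5, 11.4, -0.3, 0], [-1, 15.8, 20.2, -0.6, 0], [-1, 25.5, 27.6, -0.8, 0], [-1, 36.3, 33.1, -1.1, 0], [-1, 48.0, 36.7, -1.4, 0], [-1, 60.1, 38.1, -1.7, 0]]}}

```text
t: 24.8
eef_pos: [0.5995, 0.2557, 0.2293]
eef_rot: [0.602, 1.474, -0.599]
force: [-5.5, -3.7, 2.3]
finger_gap: 0.0226
```

```bash
python3 ft.py 601.9 185.5; python3 gen.py 601.9 185.5 92 10 6 69.8
```

```text
t 24.8 ang 92.0 r 70.27 z 229.3 tang 5.59 rad -3.52 Fz 2.31 gap 22.6
meas ang 92.0 r 70.27
[[-1, 12.1, -1.1, -0.3, 0], [-1, 24.0, -3.8, -0.6, 0], [-1, 35.2, -8.6, -0.8, 0], [-1, 45.4, -15.2, -1.1, 0], [-1, 54.3, -23.5, -1.4, 0], [-1, 61.6, -33.2, -1.7, 0]]
```

Call:
{"fn": "play_rows", "kwargs": {"series": [[-1, 12.1, -1.1, -0.2, 0], [-1, 24.0, -3.8, -0.4, 0], [-1, 35.2, -8.6, -0.6, 0], [-1, 45.4, -15.2, -0.9, 0], [-1, 54.3, -23.5, -1.2, 0], [-1, 61.6, -33.2, -1.5, 0]]}}

```text
t: 25.4
eef_pos: [0.6607, 0.2238, 0.2282]
eef_rot: [0.604, 1.476, -0.598]
force: [-5.0, 6.5, 4.0]
finger_gap: 0.0225
```

```bash
python3 ft.py 601.9 185.5; python3 gen.py 601.9 185.5 32 10 6 69.8
```

```text
t 25.4 ang 33.1 r 70.22 z 228.2 tang 8.13 rad -0.64 Fz 3.96 gap 22.5
meas ang 33.1 r 70.22
[[-1, 5.9, -12.2, -0.3, 0], [-1, 9.4, -23.8, -0.6, 0], [-1, 10.9, -35.9, -0.8, 0], [-1, 10.3, -48.0, -1.1, 0], [-1, 7.5, -59.9, -1.4, 0], [-1, 2.8, -71.1, -1.7, 0]]
```

Call:
{"fn": "play_rows", "kwargs": {"series": [[-1, 3, -6.1, -0.1, 0], [-1, 5.9, -12.2, -0.2, 0]]}}

```text
t: 25.6
eef_pos: [0.6663, 0.213, 0.2284]
eef_rot: [0.606, 1.478, -0.596]
force: [-4.0, 8.4, 4.1]
finger_gap: 0.0223
```

```bash
python3 ft.py 601.9 185.5;python3 st.py; python3 gen.py 601.9 185.5 21 5 4 69.8
```

```text
t 25.6 ang 23.1 r 69.99 z 228.4 tang 9.24 rad -0.37 Fz 4.14 gap 22.3
t 25.6 p [666.3 213.  228.4] jaw -44.09 tilt [0.0093 0.0035] F [-3.97  8.35  4.14] T [1.708 1.084 0.036] gap 22.32 q [0.31 0.47 1.47 0.   1.19 1.08]
meas ang 23.1 r 69.99
[[-1, 2.7, -8.2, -0.1, 0], [-1, 4.2, -14.2, -0.3, 0], [-1, 5.1, -20.2, -0.4, 0], [-1, 5.4, -26.3, -0.6, 0]]
```

Call:
{"fn": "play_rows", "kwargs": {"series": [[-1, 1.2, -4.0, -0.1, 0]]}}

```text
t: 25.7
eef_pos: [0.6672, 0.2103, 0.2285]
eef_rot: [0.609, 1.48, -0.594]
force: [-2.9, 8.3, 1.9]
finger_gap: 0.022
```

```bash
python3 ft.py 601.9 185.5
```

```text
t 25.7 ang 20.8 r 69.83 z 228.5 tang 8.74 rad 0.22 Fz 1.88 gap 22.0
```

Call:
{"fn": "play_rows", "kwargs": {"series": [[-1, 1.2, -4.0, -0.1, 0]]}}

```text
t: 25.8
eef_pos: [0.6679, 0.2079, 0.2286]
eef_rot: [0.612, 1.482, -0.592]
force: [-3.4, 8.6, 1.0]
finger_gap: 0.0226
```

```bash
python3 ft.py 601.9 185.5
```

```text
t 25.8 ang 18.8 r 69.75 z 228.6 tang 9.23 rad -0.42 Fz 0.99 gap 22.6
```

Call:
{"fn": "play_rows", "kwargs": {"series": [[-1, 1.0, -4.0, -0.4, 0], [-1, 2.0, -8.0, -0.5, 0]]}}

```text
t: 26.0
eef_pos: [0.6698, 0.2019, 0.2285]
eef_rot: [0.615, 1.483, -0.589]
force: [-3.3, 8.9, 2.1]
finger_gap: 0.0224
```

```bash
python3 ft.py 601.9 185.5;python3 snap.py scene 320 170 420 290 6 h5
```

```text
t 26.0 ang 13.6 r 69.83 z 228.5 tang 9.4 rad -1.13 Fz 2.05 gap 22.4
```

View pics/h5.png

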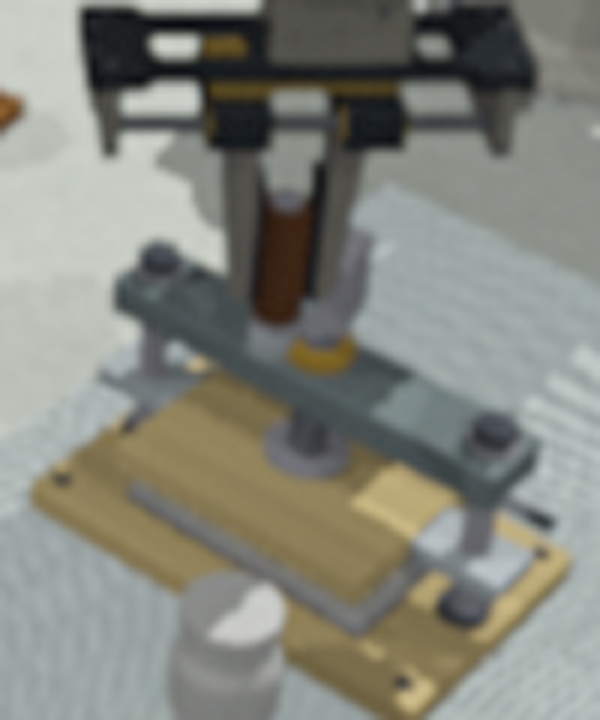

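Call:
{"fn": "play_rows", "kwargs": {"series": [[-1, 0, 0, 0, 0], [-1, 0, 0, 0, 0]]}}

```text
t: 26.25
eef_pos: [0.6697, 0.2022, 0.2285]
eef_rot: [0.616, 1.484, -0.588]
force: [-2.2, 4.9, 1.4]
finger_gap: 0.0225
```

```bash
python3 ft.py 601.9 185.5
```

```text
t 26.25 ang 13.9 r 69.85 z 228.5 tang 5.3 rad -0.92 Fz 1.35 gap 22.5
```

Call:
{"fn": "play_rows", "kwargs": {"series": [[1, 0, 0, 0, 0], [1, 0, 0, 0, 0], [1, 0, 0, 0, 0], [1, 0, 0, 0, 0], [1, 0, 0, 0, 0], [1, 0, 0, 0, 0], [1, 0, 0, 20, 0], [1, 0, 0, 50, 0], [1, 0, 0, 90, 0], [1, 0, 0, 130, 0], [1, 0, 0, 150, 0], [1, 0, 0, 150, 0]]}}

```text
t: 27.45
eef_pos: [0.671, 0.2026, 0.3826]
eef_rot: [0.619, 1.479, -0.584]
force: [0.5, 0.5, -1.4]
finger_gap: 0.0922
```

```bash
python3 st.py;python3 snap.py scene 320 170 420 290 6 h6; python3 snap.py top 130 120 530 300 2 h6t
```

```text
t 27.45 p [671.  202.6 382.6] jaw -44.14 tilt [0.0143 0.0177] F [ 0.47  0.48 -1.44] T [-0.024 -0.016 -0.038] gap 92.23 q [0.28 0.37 1.28 0.01 1.47 1.05]
```

View pics/h6.png

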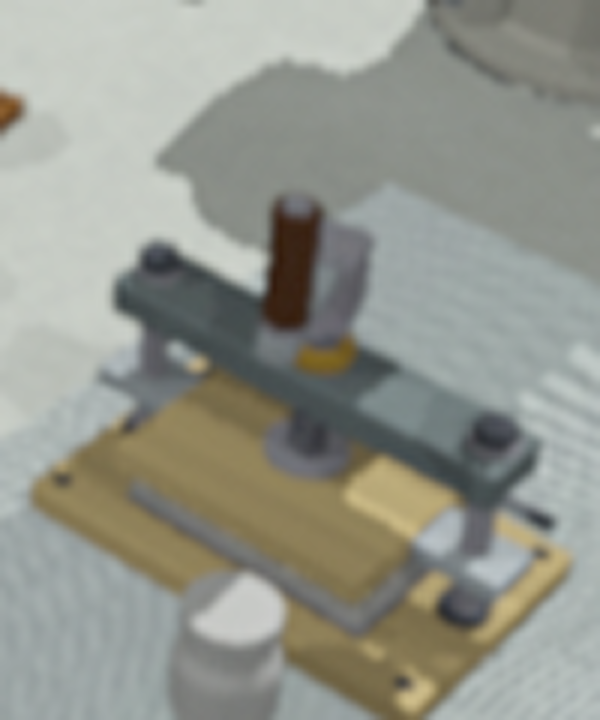

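View pics/h6_full.png

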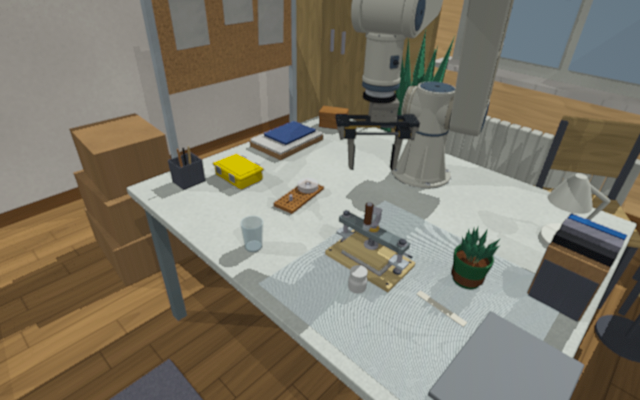

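Run:
```python
from ov import *
im=cv2.imread("pics/h6_full.png")
draw("scene",im,crank(.602,.1853,.1528,np.deg2rad(13.7)),358,195,390,238,14,"h6a")
a=cv2.resize(im[195:238,358:390],None,fx=14,fy=14,interpolation=cv2.INTER_CUBIC)
cv2.imwrite("pics/h6o.png",cv2.resize(np.hstack([cv2.imread("pics/h6a.png"),a]),(796,535)))
```

```text
(no output)
```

View pics/h6o.png

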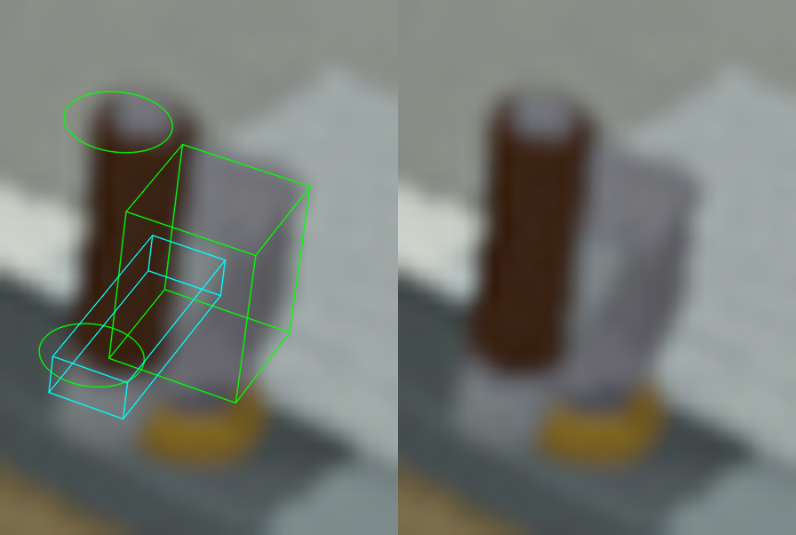

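View pics/h6t.png

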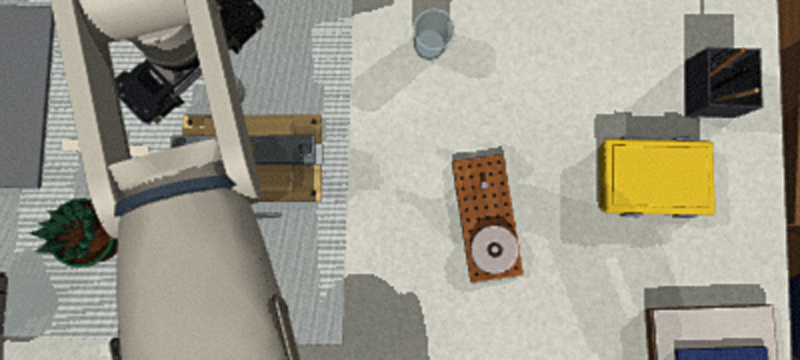

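```bash
python3 -c "
from bench import arm
print(arm.get_state()['t']); print(arm.job_done())"
```

```text
27.55
the job is handed in; nothing more can be done
None
```

I fitted the crank on the spindle and wound the press down about 3.1 turns clockwise (about 31 mm). I then let go, raised the arm clear and handed the job in at 27.6 s.

- **Seating:** The hub stopped firmly under a light push, about 15.5 mm below first contact on the square's taper. No shoulder showed under the hub in the pictures. At each check during winding the grip was still gripped and at its expected height.
- **Bite on the book:** The force at the grip was about 5–7 N while the platen was clear, and about 9.4 N on the last measured move. I judge this to be about 100° past first touch, roughly 165 N on the book. That load is worked out from the grip force and turn angle, not measured directly.
- **Last pictures:** The crank stands on the spindle and the platen is down on the notebook. The other items the cameras could see looked in place. The arm partly hid the press area in the top view.

Two checks disagreed:
- **Camera offset:** The scene camera showed the crank and the spindle's square about 1 pixel higher than I predicted throughout. I put this down to calibration.
- **Crank angle:** After release the crank appears to stand about 4° back from where the last hold put it, which is within its 6° of turning play.

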